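Unlock the spanner stand and stow the spanners in the drawer

ROBOT

A 6-joint arm with a two-finger parallel gripper is mounted at the origin on the work surface. World frame = base frame: x ahead of the robot, y to its left, z up, the work surface at z = 0. Lengths are in mm, angles in rad, forces in N, time in s.
With the tool pointing down it reaches from about 400 to 925 mm from the base axis. Payload 12.5 kg.
Tool frame: the origin (TCP) lies on the mounting face of the last link; the fingertips stand 190 mm ahead of it and the grasp point (between the pads) lies 171 mm ahead of it (env.grasp_offset is the distance from the TCP to the grasp point, in mm); z points along the fingers, y is the direction in which the jaws open and shut (so a half turn about z gives the same grasp; the last joint's range is limited). The gripper opens to 95 mm and grips with 3 to 60 N. Pads are 20 mm wide; open, the fingers measure 119 mm over their backs; the gripper's body (75 mm by 180 mm) begins 59 mm behind the grasp point.
Start: joints at [-1.409, 0.491, 1.559, -0, 1.092, -0.106], TCP at [165.401, -602.717, 404.761] pointing down, gripper open.
Joint ranges: [-3.1, 3.1], [-0.84, 2.19], [0.05, 2.79], [-1.13, 4.28], [0.06, 2.93], [-2.69, 2.69]. Speed limits (rad/s): [2.22, 2.22, 2.79, 3.14, 3.14, 3.14].

INTERFACE

Orientations are given as [roll, pitch, yaw] about the fixed x, y, z axes, in that order (R = Rz(yaw) Ry(pitch) Rx(roll)).
In Python, from cell import env, viewer gives the robot as it stands.
- The arm moves only by the tool play_rows, never from a script. Its argument "increments" is a list of rows, each an object of numbers: "dx", "dy", "dz": the shift along the tool's x, y, z in mm; "rx", "ry", "rz": the turn, a rotation vector about the tool's x, y, z in units of 6 degrees (1.0 is 6 degrees). A call has 1 to 8 rows; each row is the pose to reach, as a shift and turn from the pose measured when the call began, along the tool's axes at that moment; what a row does not reach only later rows make up. A row lasts 1/12 s, in which the tool goes at most 41.7 mm and 7.16 degrees, less where a joint would pass 70% of its speed; a pose out of reach is approached as far as the arm can. A call with a gripper value outside its range is refused whole. "fingers" is the opening, from 0 (shut) to 1 (fully open), set as the call begins (left out, the last holds). The fingers move at their own pace and stop on an object; the grip force is fixed at half the most. Time passes only in rows, so rows that repeat a pose let the fingers close. It gives the time, the measured TCP pose, the force and the opening at its end, in the units of the state.
- env.state(): the state, without advancing time (a new reading comes with each control period).
- viewer.read_camera(name): name is "scene" or "top"; returns a dict with "image" (420x560x3 uint8, red, green, blue), "fx", "fy", "cx", "cy" (pixels), "k1" (the pictures are not rectified: a ray, as slopes to the right and down, at radius r is drawn at 1 + k1 r^2 times it, then the intrinsics apply), "rvec" (rotation vector, rad) and "tvec" (3), from world to camera coordinates, as OpenCV has them. Camera axes: x right, y down, z forward; pixel columns grow to the right and rows downward; lengths in mm; the calibration is good to about 2 mm. A picture is of the moment at which its call begins. There is no depth.
- env.job_done(): hands the job in, once; it reports no verdict.
The state is a dict: "t": time; "joints": joint angles; "qvel": joint speeds; "tau": joint torques, N m; "eef_pos": TCP position; "tcp_rot": TCP orientation; "ft_force": force on the tool from outside, world axes, zero at the start; "moment": the same for the moment, N m; "opening": opening from 0.0 (shut) to 1.0 (fully open).
Only numpy, scipy, OpenCV 4.12 (cv2) and the standard library are available. Lean on these libraries where they do the work, as an engineer would, in place of code of your own. Each camera call takes 0.05 s, during which the arm holds its last target.

TASK

Stow the combination spanners in the drawer: first pull the sprung retaining comb of the sloping stand out by its knob to its stop, then lift every combination spanner off its peg and lay it in the open drawer of the low chest, together with the combination spanner that was left lying on the bench. With all of them in the drawer, push the comb fully home again so that the hook spanner that stays on its peg is locked in, and push the drawer fully shut; leave everything else where it is.

Things in the scene. Friction and masses are not known exactly. Their poses are not given: they have to be found in the camera images.
- spanner_a: combination spanner, bare steel, 140 mm long, 12 mm thick, 150 g: ring (36 mm outside, 23 mm hole) centred 52 mm from the middle at +x, open jaw (35 mm wide) at -x, shank 16 mm wide, 10 mm thick from x = -36 to +36 mm. Origin: mid-length, on the underside; x along it, z through its thickness. Hangs on a peg of the stand, ring upmost; absent from some starts
- spanner_b: combination spanner, bare steel, 140 mm long, 12 mm thick, 150 g: ring (36 mm outside, 23 mm hole) centred 52 mm from the middle at +x, open jaw (35 mm wide) at -x, shank 16 mm wide, 10 mm thick from x = -36 to +36 mm. Origin: mid-length, on the underside; x along it, z through its thickness. Hangs on a peg of the stand, ring upmost; absent from some starts
- spanner_c: combination spanner, bare steel, 140 mm long, 12 mm thick, 150 g: ring (36 mm outside, 23 mm hole) centred 52 mm from the middle at +x, open jaw (35 mm wide) at -x, shank 16 mm wide, 10 mm thick from x = -36 to +36 mm. Origin: mid-length, on the underside; x along it, z through its thickness. Hangs on a peg of the stand, ring upmost; absent from some starts
- spanner_d: combination spanner, bare steel, 140 mm long, 12 mm thick, 150 g: ring (36 mm outside, 23 mm hole) centred 52 mm from the middle at +x, open jaw (35 mm wide) at -x, shank 16 mm wide, 10 mm thick from x = -36 to +36 mm. Origin: mid-length, on the underside; x along it, z through its thickness. Lies on the bench
- stand: fixed dark steel tool stand, 400 mm wide (y), sloping up away from the robot at 35 degrees (0.61 rad). Origin: on the bench, mid-foot; x away from the robot, z up. Point u up the slope, y across and n out at right angles: x = -90 + 0.82u - 0.573n, z = 34 + 0.573u + 0.82n (mm). Hung tools lie at n = 0 on two bars (u 23-49, 126-170); open between, down to a panel at n = -28. Tool middles at u = 92
- peg_row (a point): foot (n = 0) of the middle of the row of four steel pegs, u = 150, 10 mm thick, standing 20 mm out of the slope, at y = -126, -42, 42, 126 mm of the stand. A tool hangs with its ring on a peg, shank straight down the slope; lift it 22 mm or more at right angles to the slope to clear the peg
- comb (a joint): slide of the flat aluminium retaining comb along the stand's +y, m: 0 = fully home (four teeth lie over the rings and lock the tools in), 0.042 = pulled out to its stop (teeth midway between the pegs). A spring pulls it home but a friction brake holds it where it is left: out takes 10 to 13 N, home 3 to 6 N. Teeth 22 mm wide, at n = 25..32, reaching down to u = 116; gaps 62 mm
- comb_knob (a point): centre of the comb's red knob, a block 24 mm wide along the slide (stand's y), 22 mm along the slope and 36 mm high at right angles to it (18 mm either way), at the left (+y) end of the comb, clear on both sides. Moves with the comb
- drawer_in (a point): point on the drawer's inner floor, at the middle of the front wall's inside; moves with the drawer; x points into the chest, z up. Inside 225 mm (x) by 258 mm (y), side walls 46 mm high above the floor. Only the part pulled out (local x from 0 to the opening less 6 mm) is open above; the chest's top, 68 mm above this floor, covers the rest
- drawer (a joint): opening of the drawer in m: 0 = fully shut, 0.189 = fully open; it starts about 0.18 open, slides along the chest's own -x (towards the robot) and moves easily (1 to 2 N)
- drawer_handle (a point): middle of the drawer's bar handle (120 mm long along y, bar 35 mm in front of the drawer front), 52 mm above the bench; moves with the drawer
- chest_front (a point): middle of the front edge of the top of a low grey steel chest with one drawer (270 deep, 300 wide, 90 mm high, fixed), 90 mm above the bench; x points to the chest's back, y to its left. The drawer front stands 15 mm before this point when shut
- hook_spanner: hook spanner, dark steel, 120 mm long, with the same ring as the others but a curved hook to one side instead of the open jaw; hangs on one of the four pegs and must stay there. Origin: as for the spanners
- screwdriver: screwdriver with a black handle, 140 mm, lying on the bench; to be left alone. Origin: middle, underside
- oil_can: plain steel can, 85 mm high, 60 mm across, standing on the bench; to be left alone. Origin: middle of its underside
Things that resemble listed ones, but are neither listed nor needed, are in the scene too. What is shaped like the spanner_d but brown or purple is not meant.

How it is judged (in metres and radians):
On the way, in this order (a step that is already met when the one before it is completed fails the run):
1. the retaining comb is pulled out to its stop (value of joint comb above 0.039 m), for 0.2 s.
2. every combination spanner lies in the drawer (x of spanner_a in the frame of drawer_in between 0.005 and 0.22 m and y of spanner_a in the frame of drawer_in between -0.13 and 0.13 m and z of spanner_a in the frame of drawer_in between -0.01 and 0.034 m and linear speed of each of spanner_a, spanner_b, spanner_c, spanner_d below 0.05 m/s and x of spanner_b in the frame of drawer_in between 0.005 and 0.22 m and y of spanner_b in the frame of drawer_in between -0.13 and 0.13 m and z of spanner_b in the frame of drawer_in between -0.01 and 0.034 m and x of spanner_c in the frame of drawer_in between 0.005 and 0.22 m and y of spanner_c in the frame of drawer_in between -0.13 and 0.13 m and z of spanner_c in the frame of drawer_in between -0.01 and 0.034 m and x of spanner_d in the frame of drawer_in between 0.005 and 0.22 m and y of spanner_d in the frame of drawer_in between -0.13 and 0.13 m and z of spanner_d in the frame of drawer_in between -0.01 and 0.034 m), for 0.2 s.
At the end, for the whole second after the job is handed in: All combination spanners lie at rest inside the drawer, the comb is home (within 5 mm), the drawer is shut (within 8 mm) and the hook spanner still hangs on its peg (within 20 mm of where it was) (all of step 2 and value of joint comb below 0.005 m and value of joint drawer below 0.008 m and distance of hook_spanner from where it was at the start of the episode below 0.02 m); the robot touches nothing.
It fails at once if the hook spanner is taken off its peg (distance of hook_spanner from where it was at the start of the episode above 0.04 m).
It fails at once if the can on the bench is pushed away or knocked over (distance of oil_can from where it was at the start of the episode above 0.08 m or angle between oil_can's own z axis and vertical above 0.6 rad).
It fails at once if the screwdriver is carried off (distance of screwdriver from where it was at the start of the episode above 0.12 m).
Of spanner_a, spanner_b, spanner_c only 2 to 3 are there at a start; the rules pass over those that are not, and their reading is None.
At some moment in a run one of spanner_d may be knocked a few centimetres aside while the robot is not near it.
Once in a run the grip may slacken for a moment while it holds something.
It also fails if it takes over 210 s, if anything falls off the work surface, if the arm or the gripper's body presses on something with over 40 N, if the wrist force passes 120 N, or if a joint passes its speed limit or range.

## Working session

There is one attempt and no reset: what is moved stays moved. The work goes in short steps, Python scripts to look and compute and a tool call to move; the robot and the scene stay as the last step left them, time stands still between calls to the robot, and variables do not carry over. Pictures are saved under pics/ and viewed, and the job is handed in when it is done.

Besides the shell and the picture viewer there is one more tool, called after ">>>" in YAML: its name, and indented under it one key for each argument. play_rows: Moves the arm, as the interface text tells. Its arguments: {"type":"object","properties":{"increments":{"type":"array","items":{"type":"object","properties":{"dx":{"type":"number"},"dy":{"type":"number"},"dz":{"type":"number"},"rx":{"type":"number"},"ry":{"type":"number"},"rz":{"type":"number"}}}},"fingers":{"type":"number"}},"required":["increments"]}

```bash
ls; mkdir -p pics
python3 - <<'E'
from cell import env, viewer
import cv2
print(env.state())
for n in ("scene","top"):
    c=viewer.read_camera(n)
    cv2.imwrite(f"pics/{n}0.png",c["image"][:,:,::-1])
    print(n,{k:c[k] for k in c if k!="image"})
E
```

```text
pics
{'t': 0.0, 'joints': array([-1.40863630e+00,  4.91542486e-01,  1.55949112e+00,  9.67139416e-06,
        1.09165944e+00, -1.05595194e-01]), 'qvel': array([ 0.00038355, -0.00091073, -0.00191339, -0.00036977,  0.00043475,
       -0.00074278]), 'tau': array([ 1.37977477e-03, -6.12644434e+01, -2.58182305e+01,  6.92837290e-02,
        4.83730668e-02, -1.05333893e-04]), 'eef_pos': array([ 165.37259526, -602.67686808,  404.15788145]), 'tcp_rot': array([-3.14049929e+00, -1.24510261e-04,  2.67750692e-01]), 'ft_force': array([-0.2825222 ,  0.67257015, -0.18313307]), 'moment': array([ 0.03020204, -0.0260058 , -0.04139314]), 'opening': 0.9968081095045642}
scene {'fx': 384.4898395104914, 'fy': 384.4898395104914, 'cx': 280.5509205688644, 'cy': 211.6564801562667, 'k1': 0.024022993287197446, 'rvec': array([ 0.97279842,  2.34419036, -1.16414715]), 'tvec': array([ 402.08883341,  -73.38560067, 1538.23316275])}
top {'fx': 400.8200506609951, 'fy': 400.8200506609951, 'cx': 278.3244644956001, 'cy': 212.60235991489736, 'k1': -0.060416692828400884, 'rvec': array([ 2.07864115, -2.124088  ,  0.23544717]), 'tvec': array([ -25.69485613,  538.88264545, 1065.79937091])}
```

View pics/scene0.png

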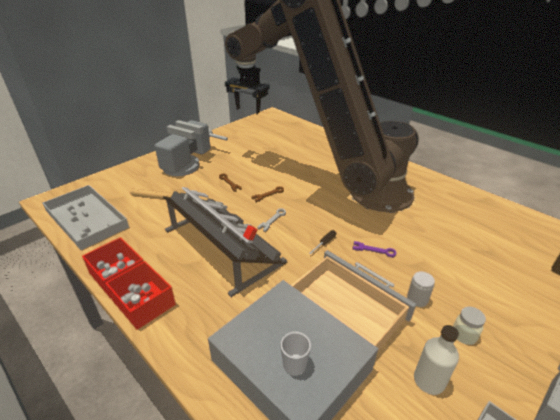

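View pics/top0.png

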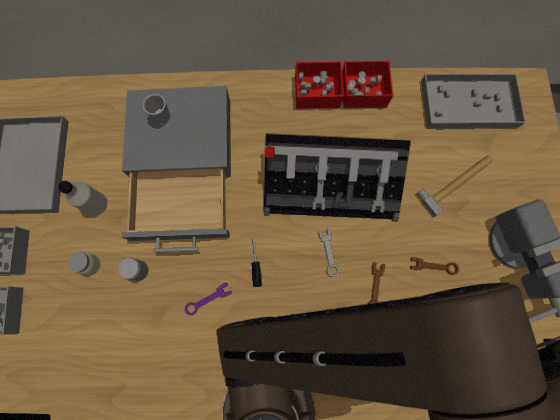

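```bash
cat > h.py <<'E'
import numpy as np, cv2
from scipy.spatial.transform import Rotation as R
from cell import env, viewer
def cam(n):
    c=viewer.read_camera(n); 
    c["K"]=np.array([[c["fx"],0,c["cx"]],[0,c["fy"],c["cy"]],[0,0,1.]]); c["D"]=np.array([c["k1"],0,0,0.]); return c
def proj(c,P):
    return cv2.projectPoints(np.float64(P).reshape(-1,1,3),c["rvec"],c["tvec"],c["K"],c["D"])[0].reshape(-1,2)
def ray(c,uv):
    p=cv2.undistortPoints(np.float64(uv).reshape(-1,1,2),c["K"],c["D"]).reshape(-1,2)
    Rm=cv2.Rodrigues(c["rvec"])[0]; o=-Rm.T@c["tvec"]
    return o,(Rm.T@np.c_[p,np.ones(len(p))].T).T
def onz(c,uv,z):
    o,d=ray(c,uv); z=np.broadcast_to(z,len(d)); return o+d*((z-o[2])/d[:,2])[:,None]
def save(c,name,box=None,s=1):
    im=c["image"][:,:,::-1]
    if box: x0,y0,x1,y1=box; im=im[y0:y1,x0:x1]
    if s!=1: im=cv2.resize(im,None,fx=s,fy=s,interpolation=cv2.INTER_CUBIC)
    cv2.imwrite("pics/"+name+".png",im)
E
python3 - <<'E'
from h import *
c=cam("top"); save(c,"t1",(255,125,415,285),4.5 and 3.7)
save(c,"t1b",(110,70,250,290),2.7)
s=cam("scene"); save(s,"s1",(150,170,310,310),4.2)
print(onz(c,[[395,215],[265,210],[408,141]],0))
E
```

```text
[[ 537.1367249  -384.12885626    0.        ]
 [ 560.93475579    2.04381059    0.        ]
 [ 771.98948937 -446.13029737    0.        ]]
```

View pics/t1.png

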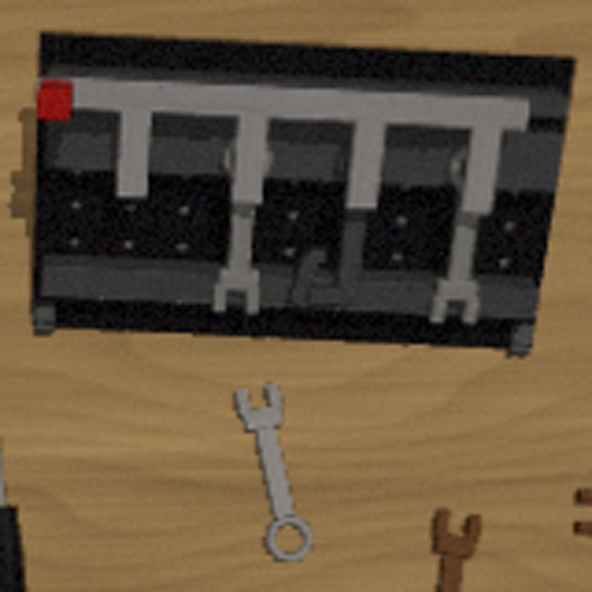

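View pics/t1b.png

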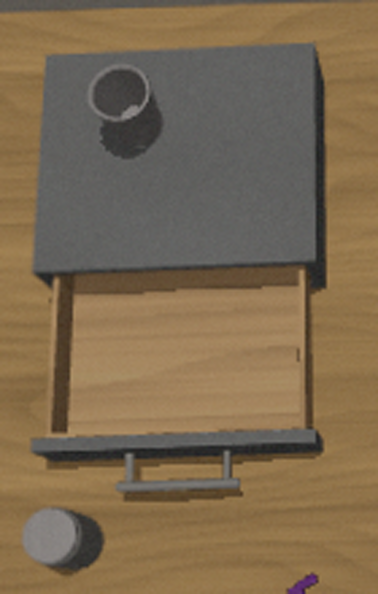

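View pics/s1.png

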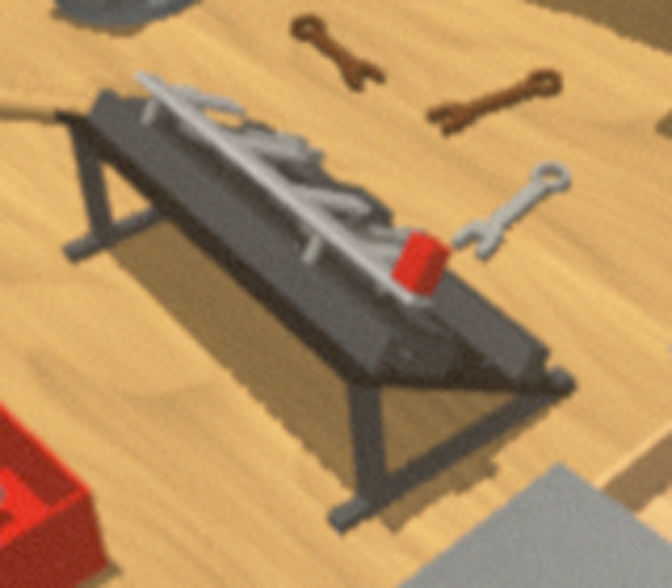

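```bash
cat >> h.py <<'E'
def sp(u,y,n):  # stand-local
    u,y,n=np.broadcast_arrays(np.float64(u),np.float64(y),np.float64(n))
    return np.stack([-90+0.8192*u-0.5736*n,y,34+0.5736*u+0.8192*n],-1)
def place(p,L):
    x,y,a=p; L=np.atleast_2d(L); return np.c_[x+np.cos(a)*L[:,0]-np.sin(a)*L[:,1],y+np.sin(a)*L[:,0]+np.cos(a)*L[:,1],L[:,2]]
E
python3 - <<'E'
from h import *
from scipy.optimize import least_squares
c=cam("top");s=cam("scene")
print("cam",ray(c,[[280,210]])[0],ray(s,[[280,210]])[0])
uv=np.array([[132,196],[249,204],[362,208],[481,214]])/3.7+[255,125]
L=sp(116,[126,42,-42,-126],32)
r=least_squares(lambda q:(proj(c,place([q[0]*100,q[1]*100,q[2]],L))-uv).ravel(),[6.5,-2,0])
p=[r.x[0]*100,r.x[1]*100,r.x[2]];print(p,r.fun.round(2))
im=cv2.resize(c["image"][125:285,255:415,::-1],None,fx=3.7,fy=3.7)
pts=[sp(u,y,n) for y in(126,42,-42,-126) for u,n in((150,0),(150,20),(116,25),(116,32))]+[sp(22,y,0) for y in(42,-126)]+[sp(23,200,0),sp(23,-200,0),sp(170,200,0),sp(170,-200,0)]
for q in (proj(c,place(p,np.array(pts)))-[255,125])*3.7: cv2.circle(im,tuple(int(v) for v in q),3,(0,255,0),1)
cv2.imwrite("pics/o1.png",im)
im=cv2.resize(s["image"][170:310,150:310,::-1],None,fx=4.2,fy=4.2)
for q in (proj(s,place(p,np.array(pts)))-[150,170])*4.2: cv2.circle(im,tuple(int(v) for v in q),3,(0,255,0),1)
cv2.imwrite("pics/o2.png",im)
E
```

```text
cam [ 286.77661501  -36.77111105 1159.04706061] [1189.65234687  606.75884392  865.90596385]
[np.float64(621.4818945597942), np.float64(-200.19106066058882), np.float64(-0.07355399351965151)] [ 0.35  0.24 -0.13 -0.38  0.45  0.1  -0.67  0.07]
```

View pics/o1.png

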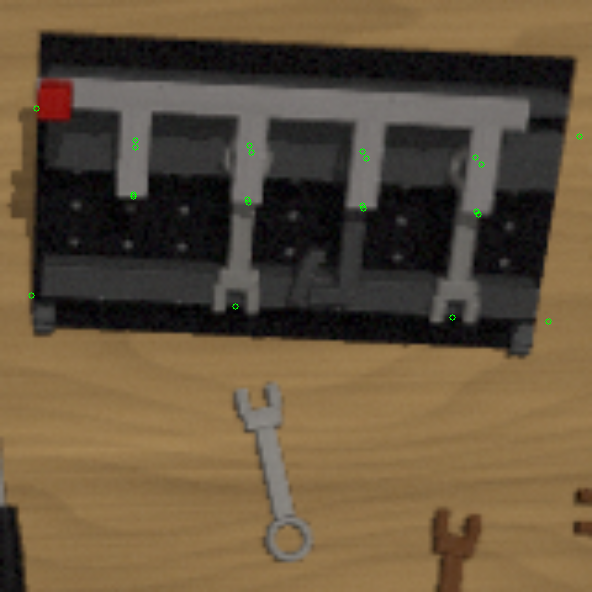

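View pics/o2.png

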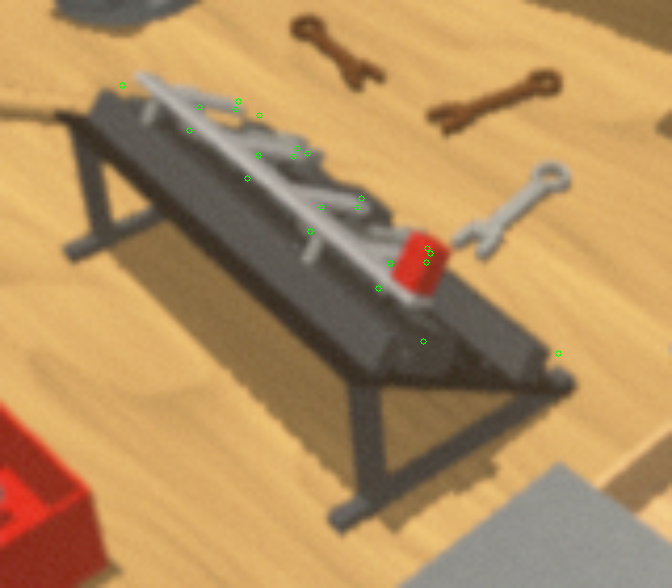

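```bash
cat >> h.py <<'E'
ST=(621.48,-200.19,-0.0736)
def tri(rs):
    A=np.zeros((3,3));b=np.zeros(3)
    for o,d in rs:
        d=d/np.linalg.norm(d);M=np.eye(3)-np.outer(d,d);A+=M;b+=M@o
    return np.linalg.solve(A,b)
def red(c):
    im=c["image"].astype(int);m=(im[:,:,0]>110)&(im[:,:,1]<70)&(im[:,:,2]<70)
    n,l,st,ce=cv2.connectedComponentsWithStats(m.astype(np.uint8));return [(st[i].tolist(),ce[i].round(1)) for i in range(1,n) if st[i][4]>15]
def tolocal(p,P):
    x,y,a=p;d=np.atleast_2d(P)-[x,y,0];return np.c_[np.cos(a)*d[:,0]+np.sin(a)*d[:,1],-np.sin(a)*d[:,0]+np.cos(a)*d[:,1],d[:,2]]
def uyn(P):
    L=tolocal(ST,P);a=L[:,0]+90;b=L[:,2]-34
    return np.c_[.8192*a+.5736*b,L[:,1],-.5736*a+.8192*b]
E
python3 - <<'E'
from h import *
c=cam("top");s=cam("scene")
print(red(c));print(red(s))
def t(a,b):
    o,d=ray(c,[a]);o2,d2=ray(s,[b]);X=tri([(o,d[0]),(o2,d2[0])]);return X,uyn(X),proj(c,X)-a,proj(s,X)-b
print(t([55/3.7+255,99/3.7+125],[421/4.2+150,264/4.2+170]))
# spanner d ring & jaw
print("d ring/jaw",onz(c,[[288/3.7+255,538/3.7+125],[259/3.7+255,405/3.7+125]],10))
print("d scene",onz(s,[[550/4.2+150,177/4.2+170]],10))
# drawer: chest top corners t1b
f=lambda x,y:[x/2.7+110,y/2.7+70]
print("chest top",onz(c,[f(35,272),f(315,262),f(46,55),f(316,44)],90).round(1))
print("drawer front outer top", onz(c,[f(32,450),f(322,443),f(32,440),f(320,430)],60).round(1))
print("handle",onz(c,[f(118,487),f(240,484)],58).round(1))
print("floor",onz(c,[f(68,433),f(305,430)],20).round(1))
E
```

```text
[([296, 61, 48, 36, 413], array([319.2,  83.2])), ([344, 60, 49, 36, 348], array([367.5,  81.6])), ([358, 75, 18, 18, 71], array([366.3,  82. ])), ([301, 77, 12, 8, 63], array([307.7,  79.7])), ([325, 76, 9, 8, 46], array([329.2,  79.5])), ([265, 146, 9, 11, 89], array([269.2, 151.4]))]
[([244, 226, 12, 14, 118], array([250. , 232.8])), ([83, 239, 92, 90, 3532], array([130.6, 282.7]))]
(array([672.30596121, -18.56320783, 182.93969143]), array([[189.74275141, 184.87249604,  48.9733609 ]]), array([[-0.08013207,  0.07308376]]), array([[-0.09931498, -0.0246837 ]]))
d ring/jaw [[ 377.32691601 -189.22171275   10.        ]
 [ 481.69101905 -171.60052683   10.        ]]
d scene [[ 382.26773304 -185.17945999   10.        ]]
chest top [[663.1 400.8  90. ]
 [666.3 105.3  90. ]
 [916.9 407.6  90. ]
 [920.1 107.   90. ]]
drawer front outer top [[478.8 403.1  60. ]
 [480.1 100.5  60. ]
 [489.4 403.8  60. ]
 [493.8 102.6  60. ]]
handle [[438.8 311.3  58. ]
 [439.6 184.9  58. ]]
floor [[503.7 380.7  20. ]
 [501.7 123.8  20. ]]
```

```bash
cat >> h.py <<'E'
ca,sa=np.cos(ST[2]),np.sin(ST[2])
uW=np.array([.8192*ca,.8192*sa,.5736]);yW=np.array([-sa,ca,0]);nW=np.array([-.5736*ca,-.5736*sa,.8192])
RS=np.c_[uW,-yW,-nW]
def W(u,y,n): return place(ST,sp(u,y,n))[0]
def Rdown(yaw): return R.from_euler("xyz",[np.pi,0,yaw]).as_matrix()
def cur():
    s=env.state(); return np.array(s["eef_pos"]),R.from_euler("xyz",s["tcp_rot"]).as_matrix(),s
def go(g,Rt,off=171):
    p,Rc,s=cur(); t=np.array(g)-off*Rt[:,2]; d=Rc.T@(t-p); rv=R.from_matrix(Rc.T@Rt).as_rotvec(degrees=True)/6
    print("d",d.round(1),"r",rv.round(2),"rows>=",max(np.linalg.norm(d)/41.7,np.linalg.norm(rv)*6/7.16).round(1),"tcp",t.round(0))
def where():
    p,Rc,s=cur(); g=p+171*Rc[:,2]; print("t",round(s["t"],2),"grasp",g.round(1),"uyn",uyn(g).round(1),"tip",(p+190*Rc[:,2]).round(1),"F",np.round(s["ft_force"],1),"op",round(s["opening"],3),"j",np.round(s["joints"],2))
E
python3 - <<'E'
from h import *
c=cam("top")
# knob y check: comb home; knob top face in top img
for nm,uv,z in(("can1",[132,269],85),("can2",[82,264],85),("bottle",[68,187],120),("sd",[256,265],12),("purple",[208,300],10)): print(nm,onz(c,[uv],z).round(0))
K=W(190,183,49);print("knob",K)
go(np.array([420,-150,420.])+171*RS[:,2],RS)
go(W(190,183,49+70),RS)
E
```

```text
can1 [[386. 360.  85.]]
can2 [[401. 499.  85.]]
bottle [[610. 540. 120.]]
sd [[397.  30.  12.]]
purple [[302. 166.  10.]]
knob [672.37660852 -20.44599601 183.1248    ]
d [ 365.3 -369.2  -15.3] r [-1.    5.78  3.16] rows>= 12.5 tcp [ 420. -150.  420.]
d [ 512.7 -473.6   24.2] r [-1.    5.78  3.16] rows>= 16.7 tcp [535. -10. 381.]
```

>>> play_rows:
  increments:
    - {"dx":100,"dy":-100,"rx":-0.2,"ry":1.1,"rz":0.6}
    - {"dx":200,"dy":-200,"rx":-0.4,"ry":2.2,"rz":1.2}
    - {"dx":250,"dy":-250,"rx":-0.7,"ry":3.5,"rz":1.9}
    - {"dx":300,"dy":-300,"dz":-15,"rx":-0.85,"ry":4.6,"rz":2.5}
    - {"dx":365,"dy":-369,"dz":-15,"rx":-1.0,"ry":5.78,"rz":3.16}
    - {"dx":365,"dy":-369,"dz":-15,"rx":-1.0,"ry":5.78,"rz":3.16}
    - {"dx":365,"dy":-369,"dz":-15,"rx":-1.0,"ry":5.78,"rz":3.16}
    - {"dx":365,"dy":-369,"dz":-15,"rx":-1.0,"ry":5.78,"rz":3.16}
  fingers: 0.65

```text
invalid input
```

Run:
```python
from h import *
where()
go(W(190,183,49+70),RS)
```

```text
t 0.45 grasp [ 165.4 -602.7  233.7] uyn [[-160.1 -435.   355.9]] tip [ 165.4 -602.7  214.7] F [ 0.4 -0.2 -0.3] op 0.999 j [-1.41  0.49  1.56  0.    1.09 -0.11]
d [ 512.7 -473.6   24.2] r [-1.    5.78  3.16] rows>= 16.7 tcp [535. -10. 381.]
```

>>> play_rows:
  increments:
    - {"dx":100,"dy":-100,"dz":0,"rx":-0.2,"ry":1.1,"rz":0.6}
    - {"dx":200,"dy":-200,"dz":0,"rx":-0.4,"ry":2.2,"rz":1.2}
  fingers: 0.65

```text
t: 0.62
eef_pos: [206.5, -530.2, 404.1]
tcp_rot: [3.115, -0.223, 0.147]
ft_force: [1.3, -0.6, 0.3]
opening: 0.911
```

Run:
```python
from h import *
where()
print(R.from_matrix(RS).as_euler("xyz"))
go(np.array([420,-150,420.])+171*RS[:,2],RS)
```

```text
t 0.62 grasp [ 244.5 -529.1  237.4] uyn [[ -97.7 -355.7  316.7]] tip [ 248.8 -529.   218.9] F [ 1.3 -0.6  0.3] op 0.911 j [-1.35  0.41  1.72  0.26  0.99 -0.06]
[ 3.14159265 -0.61085703 -0.0736    ]
d [ 263.7 -345.8   34.3] r [-0.61  3.67  1.99] rows>= 10.5 tcp [ 420. -150.  420.]
```

>>> play_rows:
  increments:
    - {"dx":264,"dy":-346,"dz":34,"rx":-0.61,"ry":3.67,"rz":1.99}
    - {"dx":264,"dy":-346,"dz":34,"rx":-0.61,"ry":3.67,"rz":1.99}
    - {"dx":264,"dy":-346,"dz":34,"rx":-0.61,"ry":3.67,"rz":1.99}
    - {"dx":264,"dy":-346,"dz":34,"rx":-0.61,"ry":3.67,"rz":1.99}
    - {"dx":264,"dy":-346,"dz":34,"rx":-0.61,"ry":3.67,"rz":1.99}
    - {"dx":264,"dy":-346,"dz":34,"rx":-0.61,"ry":3.67,"rz":1.99}
    - {"dx":264,"dy":-346,"dz":34,"rx":-0.61,"ry":3.67,"rz":1.99}
    - {"dx":264,"dy":-346,"dz":34,"rx":-0.61,"ry":3.67,"rz":1.99}
  fingers: 0.65

```text
t: 1.28
eef_pos: [370.0, -238.0, 417.0]
tcp_rot: [3.141, -0.612, -0.074]
ft_force: [1.2, -0.6, -0.3]
opening: 0.651
```

Run:
```python
from h import *
where()
go(W(190,183,49+70),RS)
```

```text
t 1.28 grasp [ 468.  -245.3  277.1] uyn [[ 90.5 -56.3 233.4]] tip [ 478.9 -246.1  261.6] F [ 1.2 -0.6 -0.3] op 0.651 j [-0.79  0.17  2.08  0.8   0.56  0.23]
d [  99.4 -239.3  114.4] r [ 0.01 -0.01 -0.01] rows>= 6.8 tcp [535. -10. 381.]
```

>>> play_rows:
  increments:
    - {"dx":99,"dy":-239,"dz":114,"rx":0,"ry":0,"rz":0}
    - {"dx":99,"dy":-239,"dz":114,"rx":0,"ry":0,"rz":0}
    - {"dx":99,"dy":-239,"dz":114,"rx":0,"ry":0,"rz":0}
    - {"dx":99,"dy":-239,"dz":114,"rx":0,"ry":0,"rz":0}
    - {"dx":99,"dy":-239,"dz":114,"rx":0,"ry":0,"rz":0}
    - {"dx":99,"dy":-239,"dz":114,"rx":0,"ry":0,"rz":0}
    - {"dx":99,"dy":-239,"dz":114,"rx":0,"ry":0,"rz":0}
    - {"dx":99,"dy":-239,"dz":114,"rx":0,"ry":0,"rz":0}

```text
t: 1.95
eef_pos: [535.5, -7.5, 380.1]
tcp_rot: [-3.141, -0.613, -0.072]
ft_force: [-0.6, -0.3, 0.2]
opening: 0.647
```

Run:
```python
from h import *
where()
go(W(190,183,49),RS)
c=cam("top"); save(c,"t2",(235,105,415,245),4)
s=cam("scene"); save(s,"s2",(150,130,310,270),4.2)
```

```text
t 1.95 grasp [633.6 -14.6 240.2] uyn [[190.8 186.  118.2]] tip [644.5 -15.4 224.7] F [-0.6 -0.3  0.2] op 0.647 j [-0.14  0.35  1.93  0.17  0.25  1.35]
d [-0.6  2.9 69.2] r [-0.01 -0.02  0.01] rows>= 1.7 tcp [575. -13. 323.]
```

View pics/s2.png

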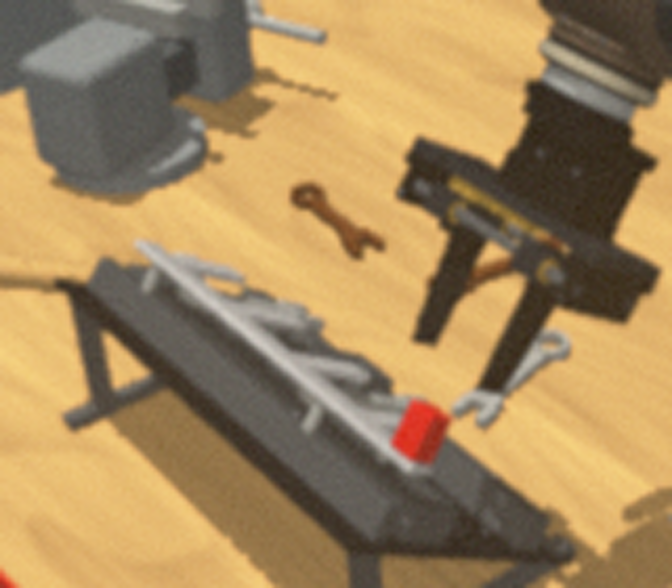

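View pics/t2.png

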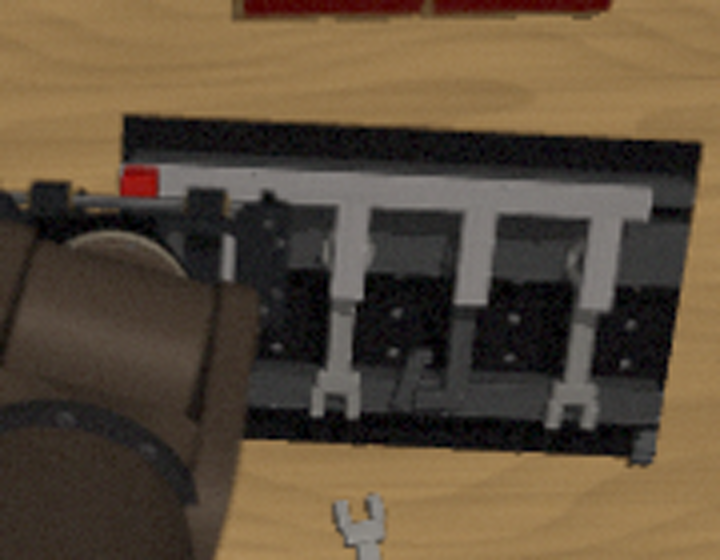

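>>> play_rows:
  increments:
    - {"dx":0,"dy":2,"dz":25,"rx":0,"ry":0,"rz":0}
    - {"dx":0,"dy":2,"dz":45,"rx":0,"ry":0,"rz":0}
    - {"dx":0,"dy":2,"dz":62,"rx":0,"ry":0,"rz":0}
    - {"dx":0,"dy":2,"dz":62,"rx":0,"ry":0,"rz":0}

```text
t: 2.38
eef_pos: [570.3, -14.4, 327.2]
tcp_rot: [3.142, -0.608, -0.072]
ft_force: [-0.2, -0.3, -1.6]
opening: 0.653
```

>>> play_rows:
  increments:
    - {"dx":0,"dy":0,"dz":0,"rx":0,"ry":0,"rz":0}
    - {"dx":0,"dy":0,"dz":0,"rx":0,"ry":0,"rz":0}
    - {"dx":0,"dy":0,"dz":0,"rx":0,"ry":0,"rz":0}
    - {"dx":0,"dy":0,"dz":0,"rx":0,"ry":0,"rz":0}
    - {"dx":0,"dy":0,"dz":0,"rx":0,"ry":0,"rz":0}
    - {"dx":0,"dy":0,"dz":0,"rx":0,"ry":0,"rz":0}
  fingers: 0

```text
t: 2.88
eef_pos: [570.2, -13.2, 328.1]
tcp_rot: [-3.14, -0.609, -0.072]
ft_force: [8.3, 42.4, 3.2]
opening: 0.289
```

Run:
```python
from h import *
where()
```

```text
t 2.88 grasp [667.7 -20.  187.8] uyn [[188.9 183.1  55.5]] tip [678.6 -20.8 172.2] F [ 8.3 42.4  3.2] op 0.289 j [-0.15  0.47  1.9   0.26  0.17  1.25]
```

>>> play_rows:
  increments:
    - {"dx":0,"dy":-2,"dz":0,"rx":0,"ry":0,"rz":0}
    - {"dx":0,"dy":-3,"dz":0,"rx":0,"ry":0,"rz":0}
    - {"dx":0,"dy":-4,"dz":0,"rx":0,"ry":0,"rz":0}
    - {"dx":0,"dy":-4,"dz":0,"rx":0,"ry":0,"rz":0}

```text
t: 3.22
eef_pos: [570.4, -9.6, 328.1]
tcp_rot: [-3.141, -0.609, -0.072]
ft_force: [0.9, -5.5, -2.9]
opening: 0.248
```

Run:
```python
from h import *
where()
```

```text
t 3.22 grasp [668.  -16.5 187.9] uyn [[188.9 186.6  55.6]] tip [678.8 -17.3 172.3] F [ 0.9 -5.5 -2.9] op 0.248 j [-0.14  0.47  1.9   0.24  0.17  1.28]
```

>>> play_rows:
  increments:
    - {"dx":0,"dy":-8,"dz":0,"rx":0,"ry":0,"rz":0}
    - {"dx":0,"dy":-16,"dz":0,"rx":0,"ry":0,"rz":0}
    - {"dx":0,"dy":-24,"dz":0,"rx":0,"ry":0,"rz":0}
    - {"dx":0,"dy":-31,"dz":0,"rx":0,"ry":0,"rz":0}
    - {"dx":0,"dy":-36,"dz":0,"rx":0,"ry":0,"rz":0}
    - {"dx":0,"dy":-38,"dz":0,"rx":0,"ry":0,"rz":0}
    - {"dx":0,"dy":-38,"dz":0,"rx":0,"ry":0,"rz":0}

```text
t: 3.8
eef_pos: [573.1, 27.9, 328.1]
tcp_rot: [-3.141, -0.609, -0.072]
ft_force: [2.1, -5.0, -3.4]
opening: 0.25
```

Run:
```python
from h import *
where()
```

```text
t 3.8 grasp [670.6  20.9 187.9] uyn [[188.8 224.1  55.6]] tip [681.5  20.1 172.3] F [ 2.1 -5.  -3.4] op 0.25 j [-0.07  0.47  1.9  -0.02  0.17  1.59]
```

>>> play_rows:
  increments:
    - {"dx":0,"dy":-2,"dz":0,"rx":0,"ry":0,"rz":0}
    - {"dx":0,"dy":-4,"dz":0,"rx":0,"ry":0,"rz":0}
    - {"dx":0,"dy":-5,"dz":0,"rx":0,"ry":0,"rz":0}
    - {"dx":0,"dy":-5,"dz":0,"rx":0,"ry":0,"rz":0}

```text
t: 4.13
eef_pos: [573.4, 31.4, 328.1]
tcp_rot: [3.141, -0.608, -0.073]
ft_force: [1.8, -16.5, -2.7]
opening: 0.254
```

Run:
```python
from h import *
where()
```

```text
t 4.13 grasp [670.8  24.1 187.8] uyn [[188.8 227.3  55.6]] tip [681.7  23.3 172.2] F [  1.8 -16.5  -2.7] op 0.254 j [-0.06  0.47  1.89 -0.05  0.17  1.64]
```

>>> play_rows:
  increments:
    - {"dx":0,"dy":-3,"dz":0,"rx":0,"ry":0,"rz":0}
    - {"dx":0,"dy":-4,"dz":0,"rx":0,"ry":0,"rz":0}
    - {"dx":0,"dy":-4,"dz":0,"rx":0,"ry":0,"rz":0}
    - {"dx":0,"dy":-4,"dz":0,"rx":0,"ry":0,"rz":0}

```text
t: 4.47
eef_pos: [573.7, 32.2, 328.2]
tcp_rot: [3.139, -0.607, -0.076]
ft_force: [-1.2, -32.9, -2.0]
opening: 0.254
```

>>> play_rows:
  increments:
    - {"dx":0,"dy":0,"dz":0,"rx":0,"ry":0,"rz":0}
    - {"dx":0,"dy":0,"dz":0,"rx":0,"ry":0,"rz":0}
    - {"dx":0,"dy":0,"dz":0,"rx":0,"ry":0,"rz":0}
    - {"dx":0,"dy":0,"dz":0,"rx":0,"ry":0,"rz":0}
    - {"dx":0,"dy":0,"dz":0,"rx":0,"ry":0,"rz":0}
  fingers: 0.5

```text
t: 4.88
eef_pos: [573.6, 32.6, 328.3]
tcp_rot: [3.139, -0.607, -0.075]
ft_force: [-0.8, 0.0, -0.0]
opening: 0.49
```

>>> play_rows:
  increments:
    - {"dx":0,"dy":0,"dz":-40,"rx":0,"ry":0,"rz":0}
    - {"dx":0,"dy":0,"dz":-80,"rx":0,"ry":0,"rz":0}
    - {"dx":0,"dy":0,"dz":-110,"rx":0,"ry":0,"rz":0}
    - {"dx":0,"dy":0,"dz":-110,"rx":0,"ry":0,"rz":0}
  fingers: 0.5

```text
t: 5.22
eef_pos: [509.0, 38.5, 423.2]
tcp_rot: [3.139, -0.614, -0.074]
ft_force: [1.6, -0.2, 0.5]
opening: 0.501
```

Run:
```python
from h import *
where()
go(W(92,42,110),RS)
c=cam("top"); save(c,"t3",(235,105,415,245),4)
s=cam("scene"); save(s,"s3",(150,130,310,270),4.2)
```

```text
t 5.22 grasp [607.2  30.7 283.4] uyn [[191.2 229.2 170.6]] tip [618.2  29.9 267.9] F [ 1.6 -0.2  0.5] op 0.501 j [-0.05  0.26  1.93 -0.05  0.34  1.63]
d [-98.8 187.6  60.8] r [ 0.03 -0.03 -0.  ] rows>= 5.3 tcp [ 449. -145.  317.]
```

View pics/t3.png

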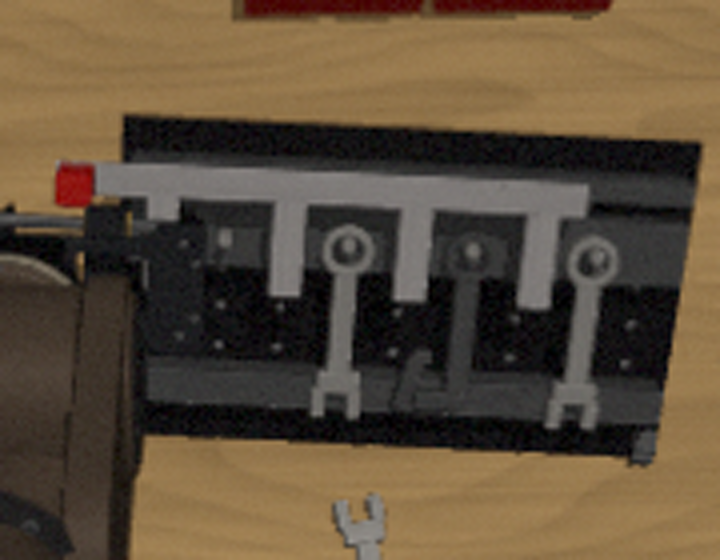

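View pics/s3.png

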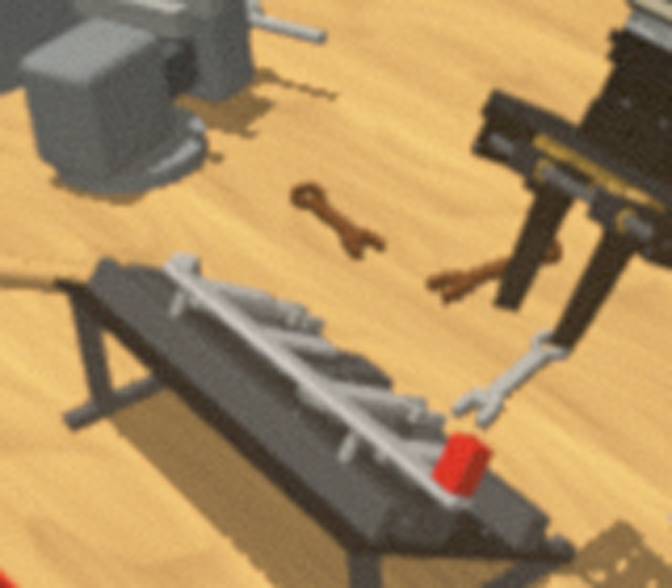

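```bash
cat >> h.py <<'E'
def onslope(c,uv,n):
    o,d=ray(c,uv); P0=W(0,0,n); t=((P0-o)@nW)/(d@nW); return uyn(o+d*t[:,None])
E
python3 - <<'E'
from h import *
c=cam("top")
f=lambda x,y:[x/4+235,y/4+105]
print(onslope(c,[f(348,250),f(342,320),f(336,395),f(470,250),f(593,260),f(583,330),f(572,405)],12).round(1))
E
```

```text
[[ 144.5   43.4   12. ]
 [  94.5   43.5   12. ]
 [  39.1   43.3   12. ]
 [ 148.8  -39.1   12. ]
 [ 146.2 -123.2   12. ]
 [  96.1 -123.1   12. ]
 [  40.5 -122.8   12. ]]
```

>>> play_rows:
  increments:
    - {"dx":-98,"dy":186,"dz":61,"rx":0,"ry":0,"rz":0}
    - {"dx":-98,"dy":186,"dz":61,"rx":0,"ry":0,"rz":0}
    - {"dx":-98,"dy":186,"dz":61,"rx":0,"ry":0,"rz":0}
    - {"dx":-98,"dy":186,"dz":61,"rx":0,"ry":0,"rz":0}
    - {"dx":-98,"dy":186,"dz":61,"rx":0,"ry":0,"rz":0}
    - {"dx":-98,"dy":186,"dz":61,"rx":0,"ry":0,"rz":0}
    - {"dx":-98,"dy":186,"dz":61,"rx":0,"ry":0,"rz":0}
    - {"dx":-98,"dy":186,"dz":61,"rx":0,"ry":0,"rz":0}

```text
t: 6.03
eef_pos: [462.8, -114.5, 328.3]
tcp_rot: [-3.14, -0.602, -0.074]
ft_force: [-0.4, 0.2, -0.5]
opening: 0.501
```

Run:
```python
from h import *
where()
go(W(92,43,16),RS)
```

```text
t 6.03 grasp [ 559.4 -121.4  187.4] uyn [[106.3  74.  112.9]] tip [ 570.1 -122.1  171.7] F [-0.4  0.2 -0.5] op 0.501 j [-0.41  0.36  2.12  1.14  0.21  0.16]
d [-14.9  30.9  96.9] r [-0.01  0.08 -0.01] rows>= 2.5 tcp [ 503. -148.  240.]
```

>>> play_rows:
  increments:
    - {"dx":-15,"dy":31,"dz":10,"rx":0,"ry":0.08,"rz":0}
    - {"dx":-15,"dy":31,"dz":20,"rx":0,"ry":0.08,"rz":0}
    - {"dx":-15,"dy":31,"dz":30,"rx":0,"ry":0.08,"rz":0}
    - {"dx":-15,"dy":31,"dz":30,"rx":0,"ry":0.08,"rz":0}
    - {"dx":-15,"dy":31,"dz":30,"rx":0,"ry":0.08,"rz":0}

```text
t: 6.45
eef_pos: [465.4, -145.9, 293.7]
tcp_rot: [-3.138, -0.607, -0.076]
ft_force: [0.5, 0.0, 0.1]
opening: 0.501
```

Run:
```python
from h import *
where()
go(W(92,43,16),RS)
```

```text
t 6.45 grasp [ 562.7 -152.7  153.3] uyn [[91.2 43.1 81.7]] tip [ 573.5 -153.4  137.7] F [0.5 0.  0.1] op 0.501 j [-0.48  0.44  2.12  1.52  0.23 -0.28]
d [ 0.4 -0.2 65.7] r [-0.02  0.04 -0.02] rows>= 1.6 tcp [ 503. -148.  240.]
```

>>> play_rows:
  increments:
    - {"dx":1,"dy":0,"dz":25,"rx":0,"ry":0,"rz":0}
    - {"dx":1,"dy":0,"dz":45,"rx":0,"ry":0,"rz":0}
    - {"dx":1,"dy":0,"dz":60,"rx":0,"ry":0,"rz":0}
    - {"dx":1,"dy":0,"dz":66,"rx":0,"ry":0,"rz":0}
    - {"dx":1,"dy":0,"dz":66,"rx":0,"ry":0,"rz":0}

```text
t: 6.87
eef_pos: [504.2, -148.0, 239.1]
tcp_rot: [-3.137, -0.605, -0.075]
ft_force: [-0.7, 0.9, 0.1]
opening: 0.499
```

Run:
```python
from h import *
where()
c=cam("top"); save(c,"t4",(235,105,415,245),4)
s=cam("scene"); save(s,"s4",(150,130,310,270),4.2)
```

```text
t 6.87 grasp [ 601.3 -154.5   98.5] uyn [[91.5 44.1 14.7]] tip [ 612.1 -155.2   82.9] F [-0.7  0.9  0.1] op 0.499 j [-0.44  0.58  2.07  1.93  0.23 -0.67]
```

View pics/s4.png

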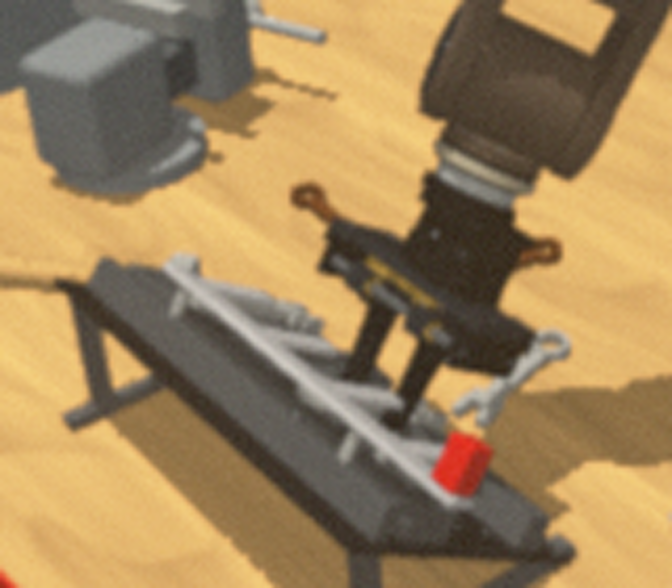

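>>> play_rows:
  increments:
    - {"dx":0,"dy":0,"dz":0,"rx":0,"ry":0,"rz":0}
    - {"dx":0,"dy":0,"dz":0,"rx":0,"ry":0,"rz":0}
    - {"dx":0,"dy":0,"dz":0,"rx":0,"ry":0,"rz":0}
    - {"dx":0,"dy":0,"dz":0,"rx":0,"ry":0,"rz":0}
    - {"dx":0,"dy":0,"dz":0,"rx":0,"ry":0,"rz":0}
    - {"dx":0,"dy":0,"dz":0,"rx":0,"ry":0,"rz":0}
    - {"dx":0,"dy":0,"dz":0,"rx":0,"ry":0,"rz":0}
    - {"dx":0,"dy":0,"dz":0,"rx":0,"ry":0,"rz":0}
  fingers: 0

```text
t: 7.63
eef_pos: [503.6, -148.1, 240.5]
tcp_rot: [-3.138, -0.607, -0.075]
ft_force: [-2.9, 0.4, 4.4]
opening: 0.159
```

>>> play_rows:
  increments:
    - {"dx":0,"dy":0,"dz":-10,"rx":0,"ry":0,"rz":0}
    - {"dx":0,"dy":0,"dz":-20,"rx":0,"ry":0,"rz":0}
    - {"dx":0,"dy":0,"dz":-30,"rx":0,"ry":0,"rz":0}
    - {"dx":0,"dy":0,"dz":-45,"rx":0,"ry":0,"rz":0}
    - {"dx":0,"dy":0,"dz":-60,"rx":0,"ry":0,"rz":0}
    - {"dx":0,"dy":0,"dz":-60,"rx":0,"ry":0,"rz":0}

```text
t: 8.13
eef_pos: [468.6, -145.6, 291.0]
tcp_rot: [-3.139, -0.608, -0.074]
ft_force: [0.4, -0.8, -1.1]
opening: 0.17
```

Run:
```python
from h import *
where()
c=cam("top"); save(c,"t5",(235,105,415,245),4)
s=cam("scene"); save(s,"s5",(150,130,310,270),4.2)
go(np.array([540,0,200]),Rdown(0))
```

```text
t 8.13 grasp [ 566.  -152.4  150.7] uyn [[92.5 43.6 77.7]] tip [ 576.9 -153.1  135.1] F [ 0.4 -0.8 -1.1] op 0.17 j [-0.47  0.45  2.12  1.54  0.23 -0.3 ]
d [  95.1 -150.8  -32.4] r [ 0.19 -5.8  -0.68] rows>= 4.9 tcp [540.   0. 371.]
```

View pics/s5.png

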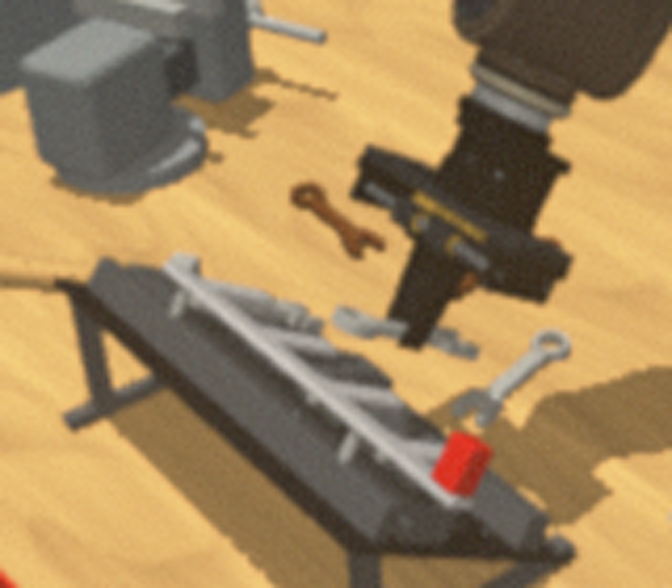

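Run:
```python
from h import *
go(np.array([520,60,220]),Rdown(np.pi/4))
```

```text
d [  86.5 -209.2  -62.5] r [ 2.47 -5.45 -7.95] rows>= 8.3 tcp [520.  60. 391.]
```

>>> play_rows:
  increments:
    - {"dx":0,"dy":0,"dz":-40,"rx":0,"ry":0,"rz":0}
    - {"dx":0,"dy":-20,"dz":-70,"rx":0,"ry":0,"rz":0}
    - {"dx":20,"dy":-60,"dz":-70,"rx":0.4,"ry":-0.9,"rz":-1.3}
    - {"dx":40,"dy":-100,"dz":-70,"rx":0.8,"ry":-1.8,"rz":-2.6}
    - {"dx":60,"dy":-140,"dz":-66,"rx":1.2,"ry":-2.7,"rz":-3.9}
    - {"dx":75,"dy":-175,"dz":-63,"rx":1.6,"ry":-3.6,"rz":-5.2}
    - {"dx":86,"dy":-209,"dz":-63,"rx":2.0,"ry":-4.5,"rz":-6.5}
    - {"dx":86,"dy":-209,"dz":-63,"rx":2.47,"ry":-5.45,"rz":-7.95}

```text
t: 8.9
eef_pos: [503.6, 21.3, 380.3]
tcp_rot: [3.085, -0.308, 0.374]
ft_force: [2.1, 0.6, -2.5]
opening: 0.165
```

Run:
```python
from h import *
where()
go(np.array([530,150,190]),Rdown(np.pi/2))
```

```text
t 8.9 grasp [555.4  31.2 217.6] uyn [[111.2 226.  146.3]] tip [561.2  32.3 199.6] F [ 2.1  0.6 -2.5] op 0.165 j [-0.1   0.32  1.94  0.16  0.58  0.98]
d [  62.3 -112.2   33.8] r [  2.23  -2.26 -11.41] rows>= 9.9 tcp [530. 150. 361.]
```

>>> play_rows:
  increments:
    - {"dx":62,"dy":-112,"dz":0,"rx":2.23,"ry":-2.26,"rz":-11.41}
    - {"dx":62,"dy":-112,"dz":0,"rx":2.23,"ry":-2.26,"rz":-11.41}
    - {"dx":62,"dy":-112,"dz":0,"rx":2.23,"ry":-2.26,"rz":-11.41}
    - {"dx":62,"dy":-112,"dz":0,"rx":2.23,"ry":-2.26,"rz":-11.41}
    - {"dx":62,"dy":-112,"dz":10,"rx":2.23,"ry":-2.26,"rz":-11.41}
    - {"dx":62,"dy":-112,"dz":34,"rx":2.23,"ry":-2.26,"rz":-11.41}
    - {"dx":62,"dy":-112,"dz":34,"rx":2.23,"ry":-2.26,"rz":-11.41}
    - {"dx":62,"dy":-112,"dz":34,"rx":2.23,"ry":-2.26,"rz":-11.41}

```text
t: 9.57
eef_pos: [530.4, 150.4, 358.2]
tcp_rot: [3.107, -0.052, 1.344]
ft_force: [-0.4, -0.5, -0.8]
opening: 0.163
```

Run:
```python
from h import *
where()
go(np.array([612,253,140]),Rdown(np.pi/2))
```

```text
t 9.57 grasp [538.2 157.7 187.6] uyn [[ 72.2 350.8 136.9]] tip [539.  158.6 168.6] F [-0.4 -0.5 -0.8] op 0.163 j [0.15 0.44 1.81 0.05 0.85 0.35]
d [115.7  54.6  55.3] r [ 0.39 -0.46 -2.17] rows>= 3.3 tcp [612. 253. 311.]
```

>>> play_rows:
  increments:
    - {"dx":40,"dy":18,"dz":18,"rx":0.39,"ry":-0.46,"rz":-2.17}
    - {"dx":80,"dy":36,"dz":36,"rx":0.39,"ry":-0.46,"rz":-2.17}
    - {"dx":116,"dy":54,"dz":55,"rx":0.39,"ry":-0.46,"rz":-2.17}
    - {"dx":116,"dy":54,"dz":55,"rx":0.39,"ry":-0.46,"rz":-2.17}
    - {"dx":116,"dy":54,"dz":55,"rx":0.39,"ry":-0.46,"rz":-2.17}
    - {"dx":116,"dy":54,"dz":55,"rx":0.39,"ry":-0.46,"rz":-2.17}

```text
t: 10.07
eef_pos: [611.6, 254.4, 308.9]
tcp_rot: [-3.137, -0.001, 1.573]
ft_force: [-0.2, -0.1, -2.0]
opening: 0.168
```

Run:
```python
from h import *
where()
go(np.array([612,253,44]),Rdown(np.pi/2))
c=cam("top"); save(c,"t6",(100,70,300,290),2.7)
s=cam("scene"); save(s,"s6",(200,150,440,400),2.5)
```

```text
t 10.07 grasp [610.9 254.5 137.9] uyn [[ 97.3 452.7  58.7]] tip [610.8 254.6 118.9] F [-0.2 -0.1 -2. ] op 0.168 j [0.29 0.64 1.55 0.   0.95 0.29]
d [-1.5  0.7 93.9] r [-0.04 -0.01  0.02] rows>= 2.3 tcp [612. 253. 215.]
```

View pics/s6.png

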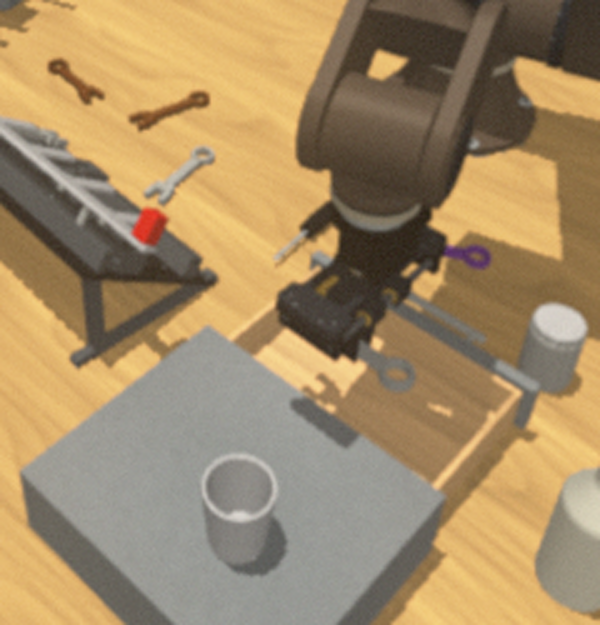

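View pics/t6.png

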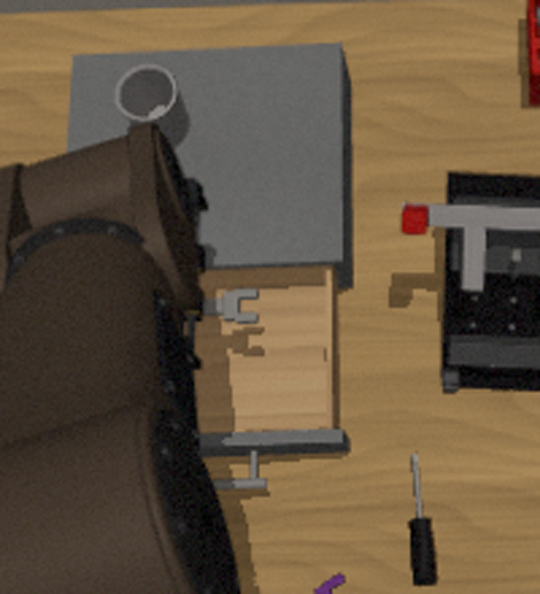

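>>> play_rows:
  increments:
    - {"dx":-1,"dy":0,"dz":30,"rx":0,"ry":0,"rz":0}
    - {"dx":-1,"dy":0,"dz":60,"rx":0,"ry":0,"rz":0}
    - {"dx":-1,"dy":0,"dz":80,"rx":0,"ry":0,"rz":0}
    - {"dx":-1,"dy":0,"dz":91,"rx":0,"ry":0,"rz":0}
    - {"dx":-1,"dy":0,"dz":91,"rx":0,"ry":0,"rz":0}
    - {"dx":-1,"dy":0,"dz":91,"rx":0,"ry":0,"rz":0}

```text
t: 10.67
eef_pos: [611.3, 251.9, 220.4]
tcp_rot: [-3.14, -0.001, 1.57]
ft_force: [0.3, -0.2, -0.6]
opening: 0.165
```

Run:
```python
from h import *
where()
```

```text
t 10.67 grasp [611.  252.1  49.4] uyn [[ 46.7 450.3 -14. ]] tip [610.9 252.1  30.4] F [ 0.3 -0.2 -0.6] op 0.165 j [0.29 0.75 1.61 0.   0.78 0.29]
```

Lower 4 mm more, release, and rise.

>>> play_rows:
  increments:
    - {"dx":0,"dy":0,"dz":5,"rx":0,"ry":0,"rz":0}
    - {"dx":0,"dy":0,"dz":5,"rx":0,"ry":0,"rz":0}

```text
t: 10.83
eef_pos: [611.4, 251.8, 216.3]
tcp_rot: [-3.141, -0.002, 1.57]
ft_force: [-0.0, -0.7, -1.6]
opening: 0.165
```

>>> play_rows:
  increments:
    - {"dx":0,"dy":0,"dz":0,"rx":0,"ry":0,"rz":0}
    - {"dx":0,"dy":0,"dz":0,"rx":0,"ry":0,"rz":0}
    - {"dx":0,"dy":0,"dz":0,"rx":0,"ry":0,"rz":0}
    - {"dx":0,"dy":0,"dz":0,"rx":0,"ry":0,"rz":0}
  fingers: 0.4

```text
t: 11.17
eef_pos: [611.5, 251.9, 216.8]
tcp_rot: [3.141, -0.002, 1.57]
ft_force: [-0.5, 0.3, -0.5]
opening: 0.372
```

>>> play_rows:
  increments:
    - {"dx":0,"dy":0,"dz":-30,"rx":0,"ry":0,"rz":0}
    - {"dx":0,"dy":0,"dz":-70,"rx":0,"ry":0,"rz":0}
    - {"dx":0,"dy":0,"dz":-110,"rx":0,"ry":0,"rz":0}
    - {"dx":0,"dy":0,"dz":-150,"rx":0,"ry":0,"rz":0}
    - {"dx":-30,"dy":-20,"dz":-190,"rx":0,"ry":0,"rz":0}

```text
t: 11.58
eef_pos: [596.8, 230.2, 401.0]
tcp_rot: [3.137, -0.004, 1.572]
ft_force: [0.3, -0.1, -0.0]
opening: 0.403
```

Run:
```python
from h import *
where()
c=cam("top"); save(c,"t7",(100,70,300,290),2.7)
s=cam("scene"); save(s,"s7",(200,150,440,400),2.5)
```

```text
t 11.58 grasp [597.6 230.8 230. ] uyn [[140.7 428.1 140.8]] tip [597.7 230.9 211. ] F [ 0.3 -0.1 -0. ] op 0.403 j [0.26 0.51 1.53 0.   1.09 0.26]
```

View pics/s7.png

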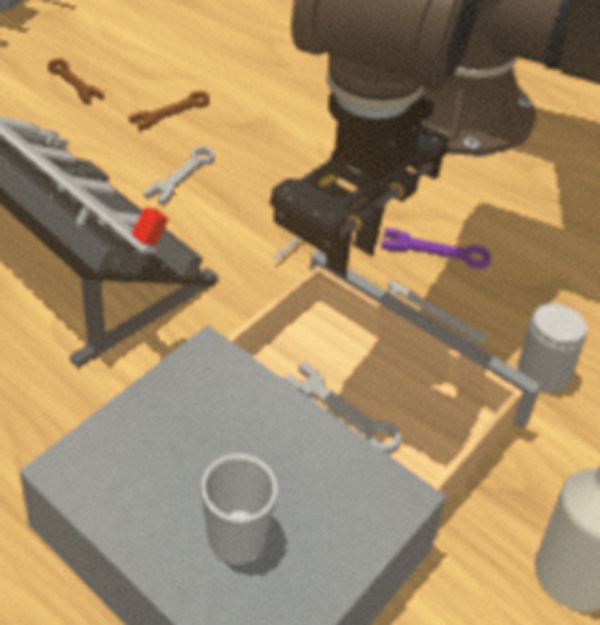

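View pics/t7.png

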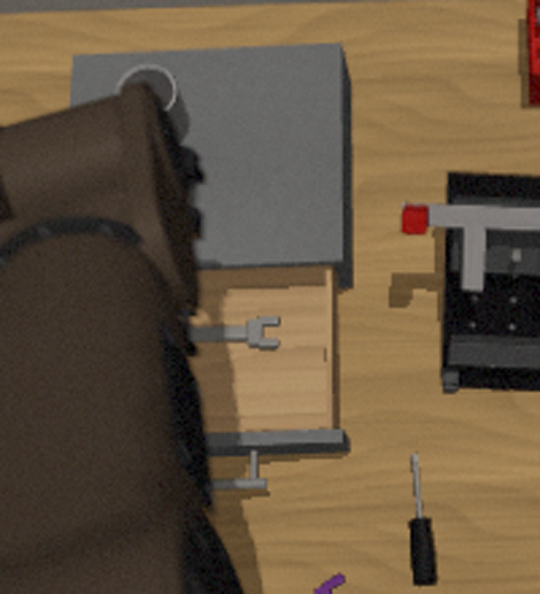

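Run:
```python
from h import *
c=cam("top")
f=lambda x,y:[x/2.7+100,y/2.7+70]
print(onz(c,[f(250,332),f(215,332),f(265,433)],[32,32,22]).round(1))
go(np.array([470,-200,330]),RS)
```

```text
[[609.4 212.4  32. ]
 [610.3 250.7  32. ]
 [499.5 195.5  22. ]]
d [-420.4 -222.3  -71.9] r [-4.76  4.38 15.15] rows>= 13.8 tcp [ 372. -193.  470.]
```

>>> play_rows:
  increments:
    - {"dx":-420,"dy":-222,"dz":-72,"rx":-4.76,"ry":4.38,"rz":15.15}
    - {"dx":-420,"dy":-222,"dz":-72,"rx":-4.76,"ry":4.38,"rz":15.15}
    - {"dx":-420,"dy":-222,"dz":-72,"rx":-4.76,"ry":4.38,"rz":15.15}
    - {"dx":-420,"dy":-222,"dz":-72,"rx":-4.76,"ry":4.38,"rz":15.15}
    - {"dx":-420,"dy":-222,"dz":-72,"rx":-4.76,"ry":4.38,"rz":15.15}
    - {"dx":-420,"dy":-222,"dz":-72,"rx":-4.76,"ry":4.38,"rz":15.15}
    - {"dx":-420,"dy":-222,"dz":-72,"rx":-4.76,"ry":4.38,"rz":15.15}
    - {"dx":-420,"dy":-222,"dz":-72,"rx":-4.76,"ry":4.38,"rz":15.15}
  fingers: 0.5

```text
t: 12.4
eef_pos: [440.4, -63.9, 447.1]
tcp_rot: [3.004, -0.359, 0.659]
ft_force: [1.6, -1.1, 0.9]
opening: 0.497
```

Run:
```python
from h import *
where()
go(W(92,-124.5,120),RS)
```

```text
t 12.4 grasp [501.7 -46.1 288.5] uyn [[112.6 144.9 231.9]] tip [508.6 -44.1 270.9] F [ 1.6 -1.1  0.9] op 0.497 j [-0.33  0.15  1.98  0.33  0.72  0.39]
d [-191.2  179.9   84. ] r [-2.01  1.86  6.33] rows>= 6.6 tcp [ 431. -311.  325.]
```

>>> play_rows:
  increments:
    - {"dx":-50,"dy":45,"dz":0,"rx":-0.3,"ry":0.3,"rz":0.9}
    - {"dx":-90,"dy":85,"dz":10,"rx":-0.6,"ry":0.6,"rz":2.0}
    - {"dx":-130,"dy":120,"dz":30,"rx":-1.0,"ry":0.9,"rz":3.1}
    - {"dx":-160,"dy":150,"dz":60,"rx":-1.3,"ry":1.2,"rz":4.2}
    - {"dx":-191,"dy":180,"dz":84,"rx":-1.7,"ry":1.5,"rz":5.3}
    - {"dx":-191,"dy":180,"dz":84,"rx":-2.01,"ry":1.86,"rz":6.33}
    - {"dx":-191,"dy":180,"dz":84,"rx":-2.01,"ry":1.86,"rz":6.33}
    - {"dx":-191,"dy":180,"dz":84,"rx":-2.01,"ry":1.86,"rz":6.33}

```text
t: 13.07
eef_pos: [431.2, -314.7, 320.5]
tcp_rot: [-3.138, -0.606, -0.081]
ft_force: [-0.3, 0.3, -2.0]
opening: 0.499
```

Run:
```python
from h import *
where()
go(W(92,-124.5,16),RS)
```

```text
t 13.07 grasp [ 528.3 -321.9  180. ] uyn [[  88.7 -128.2  116.1]] tip [ 539.1 -322.7  164.4] F [-0.3  0.3 -2. ] op 0.499 j [-0.81  0.45  1.98  1.05  0.46 -0.06]
d [  3.   -3.7 100.1] r [ 0.    0.05 -0.06] rows>= 2.4 tcp [ 491. -315.  240.]
```

>>> play_rows:
  increments:
    - {"dx":3,"dy":-4,"dz":30,"rx":0,"ry":0.05,"rz":-0.06}
    - {"dx":3,"dy":-4,"dz":60,"rx":0,"ry":0.05,"rz":-0.06}
    - {"dx":3,"dy":-4,"dz":80,"rx":0,"ry":0.05,"rz":-0.06}
    - {"dx":3,"dy":-4,"dz":92,"rx":0,"ry":0.05,"rz":-0.06}
    - {"dx":3,"dy":-4,"dz":99,"rx":0,"ry":0.05,"rz":-0.06}
    - {"dx":3,"dy":-4,"dz":99,"rx":0,"ry":0.05,"rz":-0.06}

```text
t: 13.57
eef_pos: [490.7, -314.4, 239.2]
tcp_rot: [-3.14, -0.609, -0.074]
ft_force: [-0.0, -0.3, 0.0]
opening: 0.501
```

Run:
```python
from h import *
where()
s=cam("scene"); save(s,"s8",(150,130,310,270),4.2)
```

```text
t 13.57 grasp [ 588.2 -321.3   98.9] uyn [[  91.1 -123.3   15.5]] tip [ 599.  -322.1   83.4] F [-0.  -0.3  0. ] op 0.501 j [-0.73  0.63  1.92  1.34  0.37 -0.32]
```

View pics/s8.png

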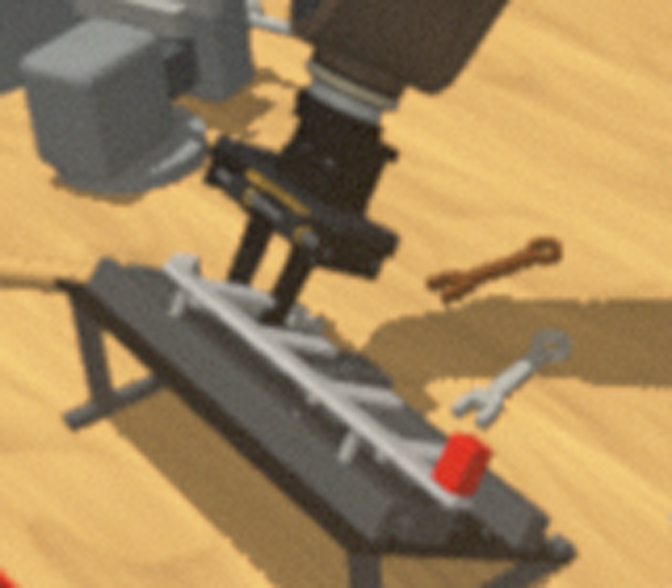

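The fingers straddle the right-hand spanner (crop ~270,300). Close and lift.

>>> play_rows:
  increments:
    - {"dx":0,"dy":0,"dz":0,"rx":0,"ry":0,"rz":0}
    - {"dx":0,"dy":0,"dz":0,"rx":0,"ry":0,"rz":0}
    - {"dx":0,"dy":0,"dz":0,"rx":0,"ry":0,"rz":0}
    - {"dx":0,"dy":0,"dz":0,"rx":0,"ry":0,"rz":0}
    - {"dx":0,"dy":0,"dz":0,"rx":0,"ry":0,"rz":0}
    - {"dx":0,"dy":0,"dz":0,"rx":0,"ry":0,"rz":0}
    - {"dx":0,"dy":0,"dz":0,"rx":0,"ry":0,"rz":0}
    - {"dx":0,"dy":0,"dz":0,"rx":0,"ry":0,"rz":0}
  fingers: 0

```text
t: 14.28
eef_pos: [490.2, -314.6, 240.6]
tcp_rot: [-3.141, -0.61, -0.073]
ft_force: [-3.7, 0.3, 6.2]
opening: 0.166
```

>>> play_rows:
  increments:
    - {"dx":0,"dy":0,"dz":-10,"rx":0,"ry":0,"rz":0}
    - {"dx":0,"dy":0,"dz":-20,"rx":0,"ry":0,"rz":0}
    - {"dx":0,"dy":0,"dz":-30,"rx":0,"ry":0,"rz":0}
    - {"dx":0,"dy":0,"dz":-60,"rx":0,"ry":0,"rz":0}
    - {"dx":0,"dy":0,"dz":-90,"rx":0,"ry":0,"rz":0}
    - {"dx":0,"dy":0,"dz":-120,"rx":0,"ry":0,"rz":0}
    - {"dx":0,"dy":0,"dz":-120,"rx":0,"ry":0,"rz":0}

```text
t: 14.87
eef_pos: [420.0, -309.5, 342.5]
tcp_rot: [3.138, -0.613, -0.072]
ft_force: [0.9, -1.1, -0.4]
opening: 0.166
```

Run:
```python
from h import *
where()
s=cam("scene"); save(s,"s9",(150,130,310,270),4.2)
go(np.array([530,150,215]),Rdown(np.pi/2))
```

```text
t 14.87 grasp [ 518.1 -317.1  202.6] uyn [[  93.  -124.2  140.7]] tip [ 529.  -318.   187.1] F [ 0.9 -1.1 -0.4] op 0.166 j [-0.82  0.4   1.99  0.99  0.48 -0.02]
d [  87.8 -466.4    5.2] r [  4.81  -4.44 -15.16] rows>= 13.8 tcp [530. 150. 386.]
```

View pics/s9.png

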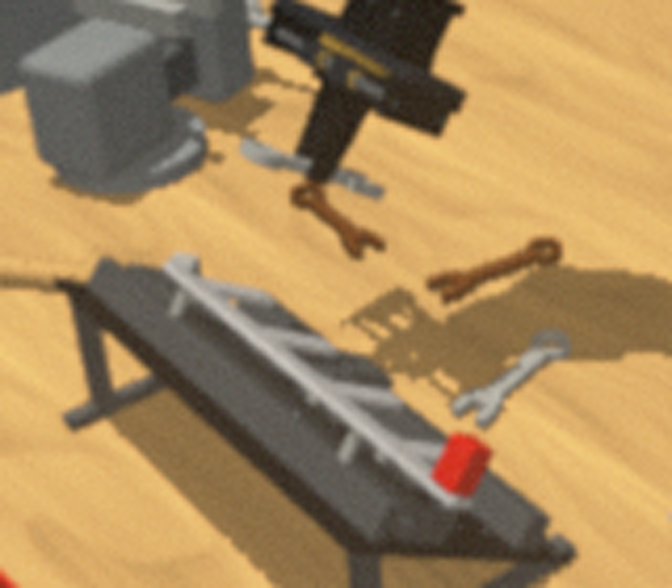

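>>> play_rows:
  increments:
    - {"dx":0,"dy":-35,"dz":-40,"rx":0.4,"ry":-0.3,"rz":-1.1}
    - {"dx":10,"dy":-75,"dz":-40,"rx":0.8,"ry":-0.6,"rz":-2.2}
    - {"dx":20,"dy":-115,"dz":-40,"rx":1.1,"ry":-1.0,"rz":-3.3}
    - {"dx":30,"dy":-155,"dz":-40,"rx":1.4,"ry":-1.3,"rz":-4.4}
    - {"dx":40,"dy":-195,"dz":-40,"rx":1.7,"ry":-1.6,"rz":-5.5}
    - {"dx":45,"dy":-235,"dz":-40,"rx":2.1,"ry":-2.0,"rz":-6.6}
    - {"dx":50,"dy":-275,"dz":-40,"rx":2.5,"ry":-2.4,"rz":-7.7}
    - {"dx":55,"dy":-310,"dz":-40,"rx":2.8,"ry":-2.7,"rz":-8.8}

```text
t: 15.58
eef_pos: [466.2, 0.5, 403.6]
tcp_rot: [3.015, -0.238, 0.913]
ft_force: [1.0, -0.2, -1.3]
opening: 0.167
```

Run:
```python
from h import *
where()
go(np.array([530,150,215]),Rdown(np.pi/2))
```

```text
t 15.58 grasp [507.8  18.9 238.8] uyn [[ 85.1 210.1 190.4]] tip [512.4  20.9 220.5] F [ 1.  -0.2 -1.3] op 0.167 j [-0.17  0.24  1.98  0.23  0.7   0.35]
d [148.8 -47.4  48.6] r [ 1.91 -1.79 -6.38] rows>= 5.8 tcp [530. 150. 386.]
```

>>> play_rows:
  increments:
    - {"dx":35,"dy":-10,"dz":10,"rx":0.35,"ry":-0.3,"rz":-1.1}
    - {"dx":70,"dy":-22,"dz":20,"rx":0.7,"ry":-0.6,"rz":-2.2}
    - {"dx":105,"dy":-34,"dz":34,"rx":1.05,"ry":-0.9,"rz":-3.3}
    - {"dx":149,"dy":-47,"dz":48,"rx":1.4,"ry":-1.2,"rz":-4.4}
    - {"dx":149,"dy":-47,"dz":48,"rx":1.8,"ry":-1.6,"rz":-5.5}
    - {"dx":149,"dy":-47,"dz":48,"rx":1.91,"ry":-1.79,"rz":-6.38}
    - {"dx":149,"dy":-47,"dz":48,"rx":1.91,"ry":-1.79,"rz":-6.38}

```text
t: 16.17
eef_pos: [530.8, 151.5, 384.7]
tcp_rot: [-3.138, 0.0, 1.578]
ft_force: [0.1, 0.7, -0.9]
opening: 0.17
```

Run:
```python
from h import *
where()
go(np.array([571,253,140]),Rdown(np.pi/2))
```

```text
t 16.17 grasp [530.2 151.4 213.7] uyn [[ 81.  344.  162.6]] tip [530.1 151.4 194.7] F [ 0.1  0.7 -0.9] op 0.17 j [0.16 0.41 1.76 0.   0.97 0.15]
d [101.3  41.1  73.5] r [-0.03  0.    0.07] rows>= 3.2 tcp [571. 253. 311.]
```

>>> play_rows:
  increments:
    - {"dx":34,"dy":14,"dz":10,"rx":0,"ry":0,"rz":0.07}
    - {"dx":68,"dy":28,"dz":30,"rx":0,"ry":0,"rz":0.07}
    - {"dx":101,"dy":41,"dz":60,"rx":0,"ry":0,"rz":0.07}
    - {"dx":101,"dy":41,"dz":90,"rx":0,"ry":0,"rz":0.07}
    - {"dx":101,"dy":41,"dz":120,"rx":0,"ry":0,"rz":0.07}
    - {"dx":101,"dy":41,"dz":145,"rx":0,"ry":0,"rz":0.07}
    - {"dx":101,"dy":41,"dz":164,"rx":0,"ry":0,"rz":0.07}
    - {"dx":101,"dy":41,"dz":164,"rx":0,"ry":0,"rz":0.07}

```text
t: 16.83
eef_pos: [569.8, 252.3, 215.9]
tcp_rot: [-3.132, 0.001, 1.567]
ft_force: [-0.6, -0.6, -2.2]
opening: 0.167
```

Run:
```python
from h import *
where()
go(np.array([571,253,45.5]),Rdown(np.pi/2))
s=cam("scene"); save(s,"s10",(200,150,440,400),2.5)
```

```text
t 16.83 grasp [568.  252.2  44.9] uyn [[  9.1 447.2   6.9]] tip [567.9 252.2  25.9] F [-0.6 -0.6 -2.2] op 0.167 j [0.31 0.72 1.72 0.   0.72 0.31]
d [ 0.7  1.2 -0.7] r [-0.1   0.01 -0.04] rows>= 0.1 tcp [571. 253. 216.]
```

View pics/s10.png

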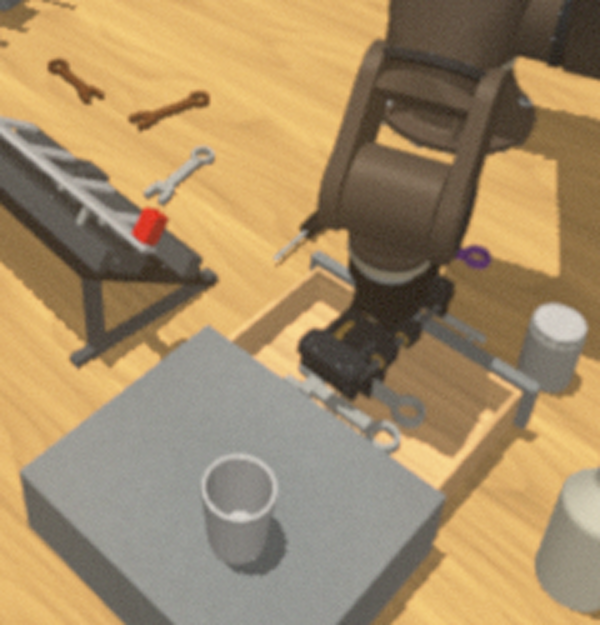

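>>> play_rows:
  increments:
    - {"dx":0,"dy":0,"dz":0,"rx":0,"ry":0,"rz":0}
    - {"dx":0,"dy":0,"dz":0,"rx":0,"ry":0,"rz":0}
    - {"dx":0,"dy":0,"dz":0,"rx":0,"ry":0,"rz":0}
    - {"dx":0,"dy":0,"dz":0,"rx":0,"ry":0,"rz":0}
  fingers: 0.38

```text
t: 17.22
eef_pos: [570.5, 252.5, 219.5]
tcp_rot: [-3.136, -0.001, 1.567]
ft_force: [-0.4, -0.4, -0.5]
opening: 0.362
```

>>> play_rows:
  increments:
    - {"dx":0,"dy":0,"dz":-30,"rx":0,"ry":0,"rz":0}
    - {"dx":0,"dy":0,"dz":-70,"rx":0,"ry":0,"rz":0}
    - {"dx":0,"dy":0,"dz":-110,"rx":0,"ry":0,"rz":0}
    - {"dx":0,"dy":0,"dz":-150,"rx":0,"ry":0,"rz":0}
    - {"dx":-40,"dy":-20,"dz":-190,"rx":0,"ry":0,"rz":0}
    - {"dx":-80,"dy":-40,"dz":-190,"rx":0,"ry":0,"rz":0}
    - {"dx":-120,"dy":-60,"dz":-190,"rx":0,"ry":0,"rz":0}
    - {"dx":-150,"dy":-80,"dz":-190,"rx":0,"ry":0,"rz":0}

```text
t: 17.88
eef_pos: [497.5, 114.3, 411.2]
tcp_rot: [-3.139, -0.001, 1.568]
ft_force: [0.3, -0.8, 0.7]
opening: 0.381
```

Run:
```python
from h import *
where()
c=cam("top"); save(c,"t11",None,1.4)
s=cam("scene"); save(s,"s11",None,1.4)
```

```text
t 17.88 grasp [497.2 114.5 240.2] uyn [[ 71.5 304.7 201.6]] tip [497.1 114.5 221.2] F [ 0.3 -0.8  0.7] op 0.381 j [0.1  0.32 1.83 0.   1.   0.1 ]
```

View pics/t11.png

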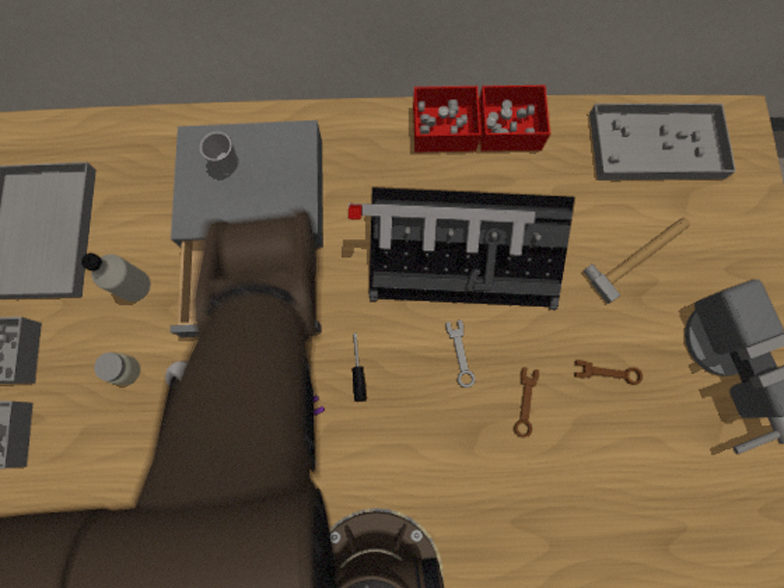

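View pics/s11.png

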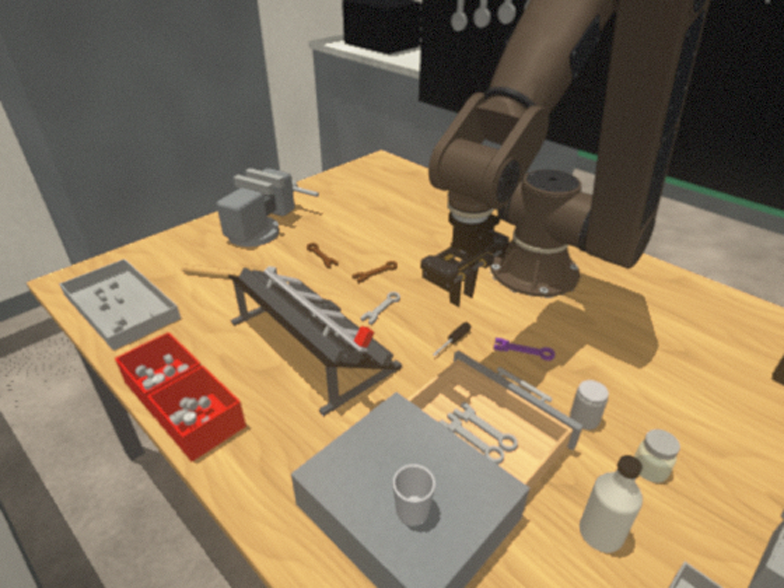

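Run:
```python
from h import *
c=cam("top"); save(c,"t12",(290,210,370,290),7)
s=cam("scene"); save(s,"s12",(240,195,310,245),8)
```

```text
(no output)
```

View pics/t12.png

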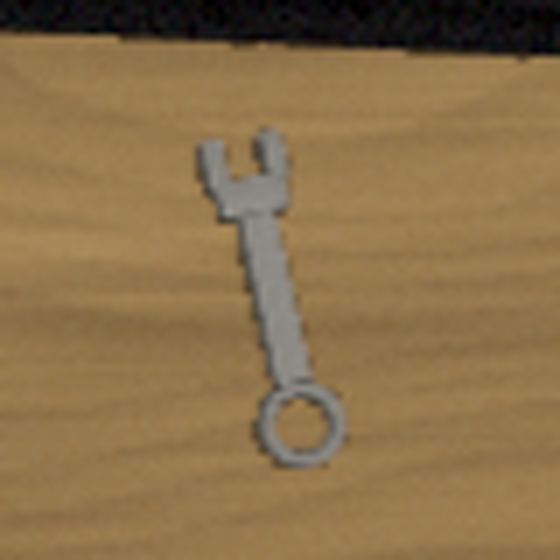

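View pics/s12.png

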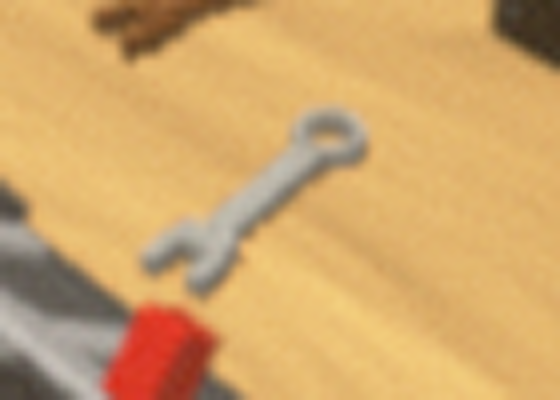

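Run:
```python
from h import *
c=cam("top")
f=lambda x,y:[x/7+290,y/7+210]
P=onz(c,[f(301,425),f(290,380),f(259,214),f(274.5,297)],10); print(P.round(1), np.linalg.norm(P[1]-P[2]), np.linalg.norm(P[0]-P[3]))
s=cam("scene"); Q=onz(s,[[332/8+240,134/8+195],[264/8+240,192/8+195]],11);print(Q.round(1))
d=P[2]-P[0]; yaw=np.arctan2(d[1],d[0]);print("yaw",yaw)
go(np.array([430,-180,120]),Rdown(yaw))
```

```text
[[ 376.4 -189.6   10. ]
 [ 394.8 -186.    10. ]
 [ 463.6 -176.6   10. ]
 [ 429.  -181.3   10. ]] 69.44323563882558 53.23793417556067
[[ 380.1 -184.5   11. ]
 [ 432.6 -175.7   11. ]]
yaw 0.1488293912953903
d [-296.4  -67.6  119. ] r [-0.04  0.02 13.54] rows>= 11.3 tcp [ 430. -180.  291.]
```

>>> play_rows:
  increments:
    - {"dx":-40,"dy":-9,"dz":0,"rx":0,"ry":0,"rz":1.19}
    - {"dx":-80,"dy":-18,"dz":0,"rx":0,"ry":0,"rz":2.38}
    - {"dx":-120,"dy":-27,"dz":0,"rx":0,"ry":0,"rz":3.57}
    - {"dx":-160,"dy":-36,"dz":0,"rx":0,"ry":0,"rz":4.76}
    - {"dx":-200,"dy":-45,"dz":10,"rx":0,"ry":0,"rz":5.95}
    - {"dx":-240,"dy":-54,"dz":30,"rx":0,"ry":0,"rz":7.14}
    - {"dx":-270,"dy":-62,"dz":50,"rx":0,"ry":0,"rz":8.3}
    - {"dx":-296,"dy":-68,"dz":70,"rx":0,"ry":0,"rz":9.5}
  fingers: 0.5

```text
t: 18.85
eef_pos: [429.8, -181.3, 339.0]
tcp_rot: [-3.139, 0.003, 0.567]
ft_force: [0.4, 0.7, 0.3]
opening: 0.5
```

Run:
```python
from h import *
where()
go(np.array([430,-180,80]),Rdown(.149))
```

```text
t 18.85 grasp [ 429.2 -181.3  168. ] uyn [[ -7.6   4.7 168.9]] tip [ 429.2 -181.2  149. ] F [0.4 0.7 0.3] op 0.5 j [-0.54  0.36  2.01 -0.    0.77  0.46]
d [ 1.1 -0.8 88. ] r [-0.02  0.03  4.  ] rows>= 3.3 tcp [ 430. -180.  251.]
```

>>> play_rows:
  increments:
    - {"dx":1,"dy":-1,"dz":30,"rx":0,"ry":0,"rz":1.2}
    - {"dx":1,"dy":-1,"dz":60,"rx":0,"ry":0,"rz":2.4}
    - {"dx":1,"dy":-1,"dz":88,"rx":0,"ry":0,"rz":3.5}
    - {"dx":1,"dy":-1,"dz":88,"rx":0,"ry":0,"rz":4}
    - {"dx":1,"dy":-1,"dz":88,"rx":0,"ry":0,"rz":4}

```text
t: 19.27
eef_pos: [430.7, -179.6, 249.2]
tcp_rot: [-3.138, 0.006, 0.147]
ft_force: [0.4, -0.7, -0.4]
opening: 0.501
```

Run:
```python
from h import *
where()
go(np.array([430,-180,22]),Rdown(.149))
s=cam("scene"); save(s,"s13",(220,130,320,250),5)
```

```text
t 19.27 grasp [ 429.6 -179.2   78.2] uyn [[-58.9   6.8  95.3]] tip [ 429.5 -179.1   59.2] F [ 0.4 -0.7 -0.4] op 0.501 j [-0.54  0.52  2.09 -0.    0.54  0.89]
d [-0.4  0.5 56.2] r [-0.03  0.06 -0.02] rows>= 1.3 tcp [ 430. -180.  193.]
```

View pics/s13.png

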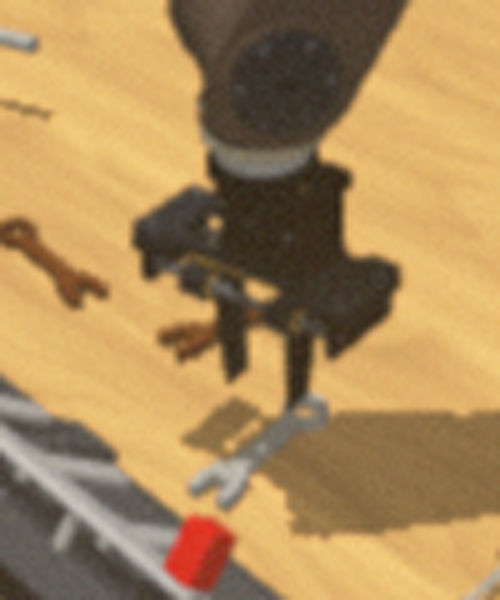

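>>> play_rows:
  increments:
    - {"dx":0,"dy":0,"dz":25,"rx":0,"ry":0.06,"rz":0}
    - {"dx":0,"dy":0,"dz":42,"rx":0,"ry":0.06,"rz":0}
    - {"dx":0,"dy":0,"dz":54,"rx":0,"ry":0.06,"rz":0}
    - {"dx":0,"dy":0,"dz":54,"rx":0,"ry":0.06,"rz":0}

```text
t: 19.65
eef_pos: [431.0, -179.2, 195.2]
tcp_rot: [-3.139, -0.001, 0.154]
ft_force: [0.9, 0.4, -1.4]
opening: 0.497
```

Run:
```python
from h import *
where()
s=cam("scene"); save(s,"s14",(220,130,320,250),5)
```

```text
t 19.65 grasp [ 431.2 -178.8   24.2] uyn [[-88.7   7.4  50.1]] tip [ 431.2 -178.7    5.2] F [ 0.9  0.4 -1.4] op 0.497 j [-0.54  0.62  2.12  0.01  0.4   0.87]
```

View pics/s14.png

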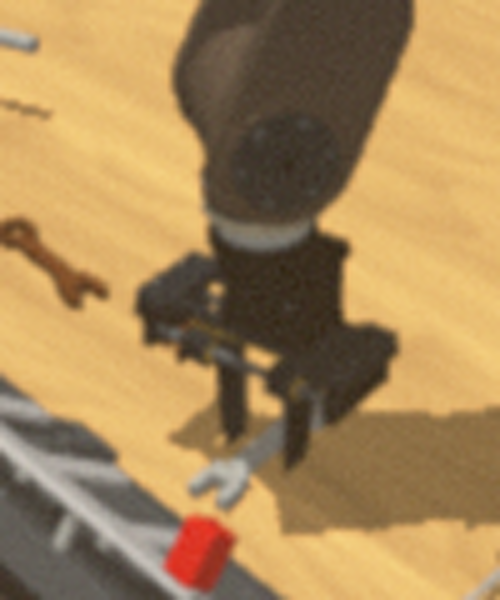

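Straddled. Lower 2 mm more, close, lift.

>>> play_rows:
  increments:
    - {"dx":0,"dy":0,"dz":2,"rx":0,"ry":0,"rz":0}
    - {"dx":0,"dy":0,"dz":2,"rx":0,"ry":0,"rz":0}
    - {"dx":0,"dy":0,"dz":2,"rx":0,"ry":0,"rz":0}
    - {"dx":0,"dy":0,"dz":2,"rx":0,"ry":0,"rz":0}
    - {"dx":0,"dy":0,"dz":2,"rx":0,"ry":0,"rz":0}
    - {"dx":0,"dy":0,"dz":2,"rx":0,"ry":0,"rz":0}
    - {"dx":0,"dy":0,"dz":2,"rx":0,"ry":0,"rz":0}
    - {"dx":0,"dy":0,"dz":2,"rx":0,"ry":0,"rz":0}
  fingers: 0

```text
t: 20.37
eef_pos: [431.2, -179.4, 194.6]
tcp_rot: [-3.14, -0.002, 0.154]
ft_force: [-1.3, 0.5, 6.7]
opening: 0.165
```

>>> play_rows:
  increments:
    - {"dx":0,"dy":0,"dz":-10,"rx":0,"ry":0,"rz":0}
    - {"dx":0,"dy":0,"dz":-30,"rx":0,"ry":0,"rz":0}
    - {"dx":0,"dy":0,"dz":-60,"rx":0,"ry":0,"rz":0}
    - {"dx":0,"dy":0,"dz":-95,"rx":0,"ry":0,"rz":0}
    - {"dx":0,"dy":0,"dz":-130,"rx":0,"ry":0,"rz":0}
    - {"dx":0,"dy":0,"dz":-165,"rx":0,"ry":0,"rz":0}
    - {"dx":0,"dy":0,"dz":-165,"rx":0,"ry":0,"rz":0}

```text
t: 20.95
eef_pos: [431.1, -179.7, 365.6]
tcp_rot: [3.137, -0.009, 0.154]
ft_force: [-0.0, -0.8, -0.7]
opening: 0.164
```

Run:
```python
from h import *
where()
s=cam("scene"); save(s,"s15",(180,100,320,250),4)
go(np.array([500,130,210]),Rdown(np.pi/2))
```

```text
t 20.95 grasp [ 432.7 -180.2  194.6] uyn [[ 10.4   6.1 188.8]] tip [ 432.9 -180.2  175.6] F [-0.  -0.8 -0.7] op 0.164 j [-0.54  0.32  1.98  0.    0.83  0.88]
d [ 116.1 -295.3  -18.1] r [  0.07  -0.04 -13.53] rows>= 11.3 tcp [500. 130. 381.]
```

View pics/s15.png

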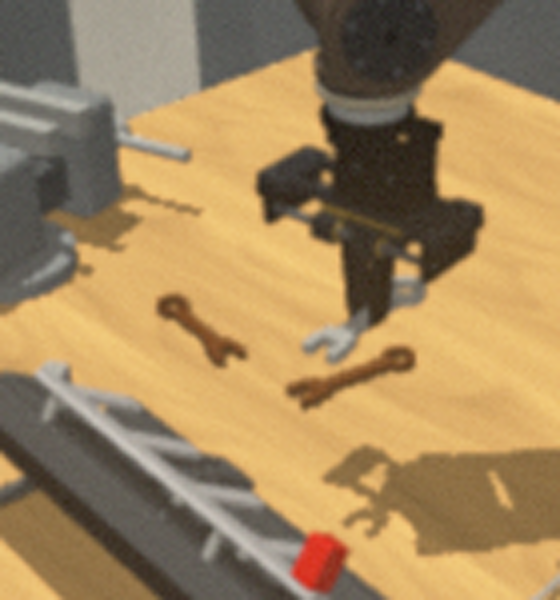

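>>> play_rows:
  increments:
    - {"dx":14,"dy":-37,"dz":-10,"rx":0,"ry":0,"rz":-1.15}
    - {"dx":28,"dy":-74,"dz":-18,"rx":0,"ry":0,"rz":-2.3}
    - {"dx":43,"dy":-110,"dz":-18,"rx":0,"ry":0,"rz":-3.45}
    - {"dx":58,"dy":-148,"dz":-18,"rx":0,"ry":0,"rz":-4.6}
    - {"dx":72,"dy":-185,"dz":-18,"rx":0,"ry":0,"rz":-5.75}
    - {"dx":87,"dy":-222,"dz":-18,"rx":0,"ry":0,"rz":-6.9}
    - {"dx":101,"dy":-258,"dz":-18,"rx":0,"ry":0,"rz":-8.05}
    - {"dx":116,"dy":-295,"dz":-18,"rx":0,"ry":0,"rz":-9.2}

```text
t: 21.67
eef_pos: [499.6, 131.7, 379.7]
tcp_rot: [3.136, -0.001, 1.123]
ft_force: [0.6, -0.5, -2.1]
opening: 0.162
```

Run:
```python
from h import *
where()
go(np.array([530,253,130]),Rdown(np.pi/2))
c=cam("top");s=cam("scene"); save(s,"s16",(200,100,440,340),2.5)
f=lambda x,y:[x/1.4,y/1.4]
```

```text
t 21.67 grasp [500.5 131.4 208.8] uyn [[ 55.1 321.8 174.7]] tip [500.6 131.4 189.8] F [ 0.6 -0.5 -2.1] op 0.162 j [ 0.13  0.37  1.85 -0.    0.92  0.58]
d [122.4 -25.5  78.7] r [ 0.05  0.01 -4.27] rows>= 3.6 tcp [530. 253. 301.]
```

View pics/s16.png

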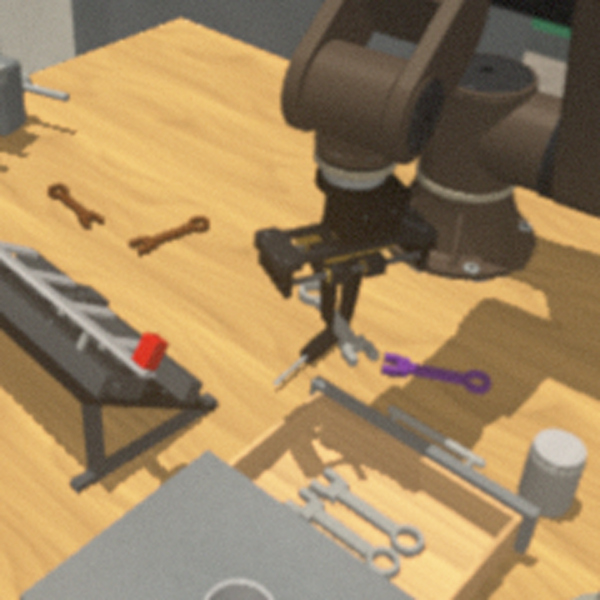

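>>> play_rows:
  increments:
    - {"dx":35,"dy":-8,"dz":10,"rx":0,"ry":0,"rz":-1.1}
    - {"dx":70,"dy":-16,"dz":20,"rx":0,"ry":0,"rz":-2.2}
    - {"dx":100,"dy":-21,"dz":40,"rx":0,"ry":0,"rz":-3.3}
    - {"dx":122,"dy":-27,"dz":60,"rx":0,"ry":0,"rz":-4.27}
    - {"dx":122,"dy":-27,"dz":79,"rx":0,"ry":0,"rz":-4.27}
    - {"dx":122,"dy":-27,"dz":79,"rx":0,"ry":0,"rz":-4.27}

```text
t: 22.27
eef_pos: [527.8, 255.9, 296.0]
tcp_rot: [-3.14, 0.003, 1.575]
ft_force: [-1.1, -0.3, -1.3]
opening: 0.165
```

Run:
```python
from h import *
where()
go(np.array([532,253,49]),Rdown(np.pi/2))
s=cam("scene"); save(s,"s17",(280,220,440,360),4)
```

```text
t 22.27 grasp [527.5 255.3 125. ] uyn [[ 21.7 447.3  95.9]] tip [527.5 255.2 106. ] F [-1.1 -0.3 -1.3] op 0.165 j [ 0.34  0.57  1.76 -0.    0.81  0.34]
d [-2.6  4.3 76. ] r [-0.02  0.03  0.04] rows>= 1.8 tcp [532. 253. 220.]
```

View pics/s17.png

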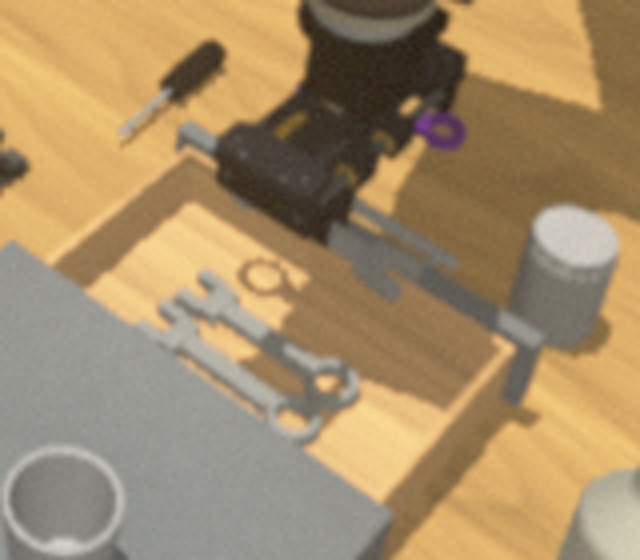

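>>> play_rows:
  increments:
    - {"dx":-2,"dy":5,"dz":10,"rx":0,"ry":0,"rz":0}
    - {"dx":-2,"dy":5,"dz":30,"rx":0,"ry":0,"rz":0}
    - {"dx":-2,"dy":5,"dz":50,"rx":0,"ry":0,"rz":0}
    - {"dx":-2,"dy":5,"dz":65,"rx":0,"ry":0,"rz":0}
    - {"dx":-2,"dy":5,"dz":74,"rx":0,"ry":0,"rz":0}
    - {"dx":-2,"dy":5,"dz":74,"rx":0,"ry":0,"rz":0}

```text
t: 22.82
eef_pos: [533.3, 252.1, 222.9]
tcp_rot: [-3.14, 0.004, 1.571]
ft_force: [0.2, -0.2, -1.2]
opening: 0.164
```

Run:
```python
from h import *
where()
s=cam("scene"); save(s,"s18",(280,220,440,360),4)
```

```text
t 22.82 grasp [533.  251.5  51.9] uyn [[-15.5 444.   32.7]] tip [533.  251.4  32.9] F [ 0.2 -0.2 -1.2] op 0.164 j [ 0.33  0.68  1.8  -0.    0.67  0.33]
```

View pics/s18.png

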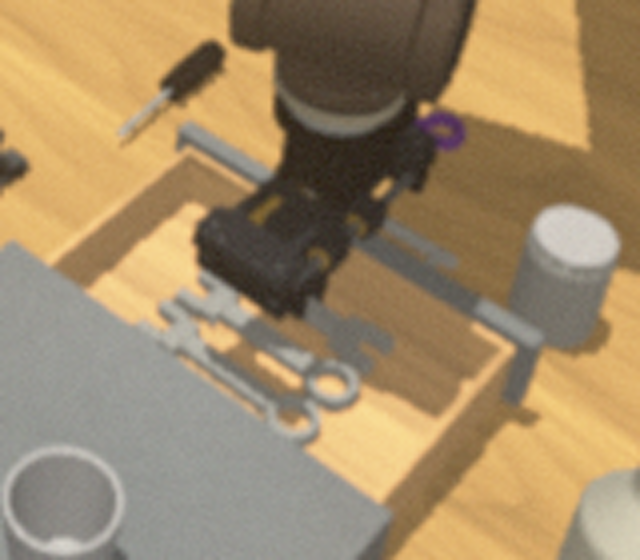

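>>> play_rows:
  increments:
    - {"dx":0,"dy":0,"dz":4,"rx":0,"ry":0,"rz":0}
    - {"dx":0,"dy":0,"dz":5,"rx":0,"ry":0,"rz":0}
    - {"dx":0,"dy":0,"dz":5,"rx":0,"ry":0,"rz":0}

```text
t: 23.12
eef_pos: [533.6, 252.3, 219.5]
tcp_rot: [3.141, 0.003, 1.571]
ft_force: [-0.1, -0.4, -1.6]
opening: 0.163
```

>>> play_rows:
  increments:
    - {"dx":0,"dy":0,"dz":0,"rx":0,"ry":0,"rz":0}
    - {"dx":0,"dy":0,"dz":0,"rx":0,"ry":0,"rz":0}
    - {"dx":0,"dy":0,"dz":0,"rx":0,"ry":0,"rz":0}
    - {"dx":0,"dy":0,"dz":0,"rx":0,"ry":0,"rz":0}
  fingers: 0.32

```text
t: 23.45
eef_pos: [533.7, 252.3, 219.9]
tcp_rot: [3.141, 0.003, 1.571]
ft_force: [-0.7, 0.3, -0.5]
opening: 0.313
```

>>> play_rows:
  increments:
    - {"dx":0,"dy":0,"dz":-20,"rx":0,"ry":0,"rz":0}
    - {"dx":0,"dy":0,"dz":-50,"rx":0,"ry":0,"rz":0}
    - {"dx":0,"dy":0,"dz":-90,"rx":0,"ry":0,"rz":0}
    - {"dx":0,"dy":0,"dz":-130,"rx":0,"ry":0,"rz":0}
    - {"dx":-30,"dy":-10,"dz":-160,"rx":0,"ry":0,"rz":0}
    - {"dx":-70,"dy":-20,"dz":-190,"rx":0,"ry":0,"rz":0}
    - {"dx":-110,"dy":-20,"dz":-210,"rx":0,"ry":0,"rz":0}
    - {"dx":-150,"dy":-20,"dz":-230,"rx":0,"ry":0,"rz":0}

```text
t: 24.12
eef_pos: [512.6, 117.1, 444.2]
tcp_rot: [3.139, 0.003, 1.573]
ft_force: [1.0, 0.3, 0.2]
opening: 0.317
```

Run:
```python
from h import *
where()
s=cam("scene"); save(s,"s19",(150,150,440,400),2.7)
go(W(188,265,130),RS)
```

```text
t 24.12 grasp [513.  116.6 273.2] uyn [[103.2 308.  219.7]] tip [513.  116.6 254.2] F [1.  0.3 0.2] op 0.317 j [ 0.1   0.31  1.75 -0.    1.08  0.1 ]
d [-40.1  19.   59.3] r [-4.71  4.42 15.18] rows>= 13.8 tcp [533.  72. 388.]
```

View pics/s19.png

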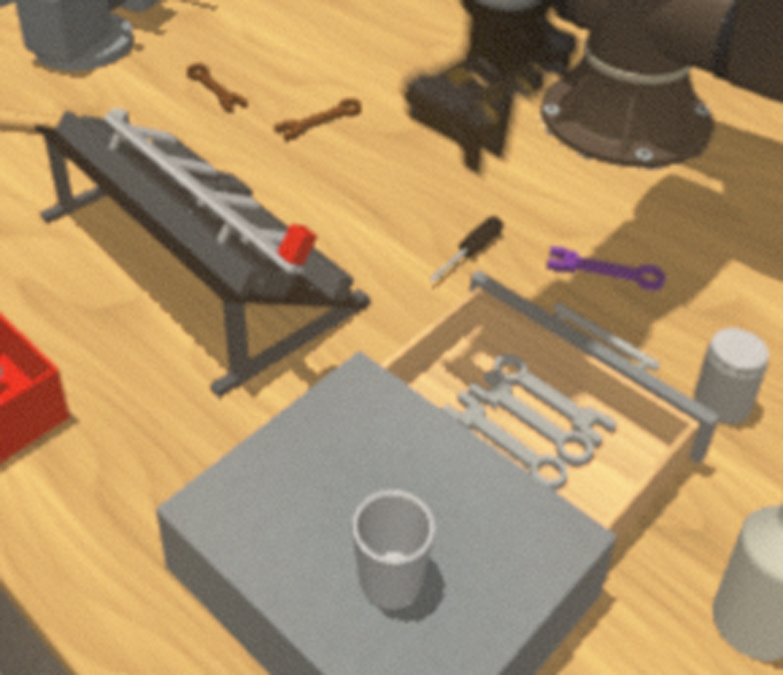

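Run:
```python
from h import *
where()
go(W(189,227.5,130),RS)
```

```text
t 24.17 grasp [514.3 111.8 276.4] uyn [[106.4 303.2 221.4]] tip [514.4 111.7 257.4] F [ 2.2 -2.4  3.2] op 0.32 j [ 0.09  0.3   1.74 -0.01  1.09  0.09]
d [-77.6  17.1  58.8] r [-4.71  4.42 15.18] rows>= 13.8 tcp [531.  35. 389.]
```

>>> play_rows:
  increments:
    - {"dx":-10,"dy":0,"dz":0,"rx":-0.34,"ry":0.31,"rz":1.08}
    - {"dx":-20,"dy":0,"dz":0,"rx":-0.68,"ry":0.62,"rz":2.16}
    - {"dx":-30,"dy":0,"dz":0,"rx":-1.02,"ry":0.93,"rz":3.24}
    - {"dx":-40,"dy":0,"dz":0,"rx":-1.36,"ry":1.24,"rz":4.32}
    - {"dx":-50,"dy":5,"dz":0,"rx":-1.7,"ry":1.55,"rz":5.4}
    - {"dx":-60,"dy":10,"dz":0,"rx":-2.04,"ry":1.86,"rz":6.5}
    - {"dx":-70,"dy":15,"dz":0,"rx":-2.4,"ry":2.2,"rz":7.6}
    - {"dx":-78,"dy":17,"dz":0,"rx":-2.7,"ry":2.5,"rz":8.7}
  fingers: 0.6

```text
t: 24.83
eef_pos: [530.6, 33.8, 447.9]
tcp_rot: [2.997, -0.352, 0.669]
ft_force: [-0.1, 0.3, -0.8]
opening: 0.601
```

Run:
```python
from h import *
where()
go(W(189,227.5,130),RS)
```

```text
t 24.83 grasp [591.7  50.6 289.1] uyn [[180.6 247.9 185. ]] tip [598.5  52.5 271.5] F [-0.1  0.3 -0.8] op 0.601 j [-0.08  0.28  1.8   0.2   0.71  0.72]
d [-19.7  -8.6  54.9] r [-1.97  1.89  6.44] rows>= 5.9 tcp [531.  35. 389.]
```

>>> play_rows:
  increments:
    - {"dx":-5,"dy":-2,"dz":8,"rx":-0.33,"ry":0.31,"rz":1.07}
    - {"dx":-8,"dy":-4,"dz":16,"rx":-0.66,"ry":0.63,"rz":2.14}
    - {"dx":-12,"dy":-6,"dz":26,"rx":-1.0,"ry":0.95,"rz":3.2}
    - {"dx":-16,"dy":-8,"dz":36,"rx":-1.3,"ry":1.26,"rz":4.3}
    - {"dx":-20,"dy":-9,"dz":46,"rx":-1.65,"ry":1.6,"rz":5.4}
    - {"dx":-20,"dy":-9,"dz":55,"rx":-1.97,"ry":1.89,"rz":6.44}
    - {"dx":-20,"dy":-9,"dz":55,"rx":-1.97,"ry":1.89,"rz":6.44}
    - {"dx":-20,"dy":-9,"dz":55,"rx":-1.97,"ry":1.89,"rz":6.44}

```text
t: 25.5
eef_pos: [530.3, 35.0, 388.2]
tcp_rot: [-3.141, -0.611, -0.075]
ft_force: [0.3, -0.2, 0.4]
opening: 0.598
```

Run:
```python
from h import *
where()
go(W(189,227.5,56),RS)
c=cam("top"); save(c,"t20",(110,70,410,290),2.6)
```

```text
t 25.5 grasp [628.   27.7 248. ] uyn [[188.1 227.8 129.6]] tip [638.9  26.9 232.5] F [ 0.3 -0.2  0.4] op 0.598 j [-0.06  0.33  1.93 -0.04  0.27  1.62]
d [ 0.8  0.3 73.6] r [ 0.    0.   -0.01] rows>= 1.8 tcp [573.  32. 328.]
```

View pics/t20.png

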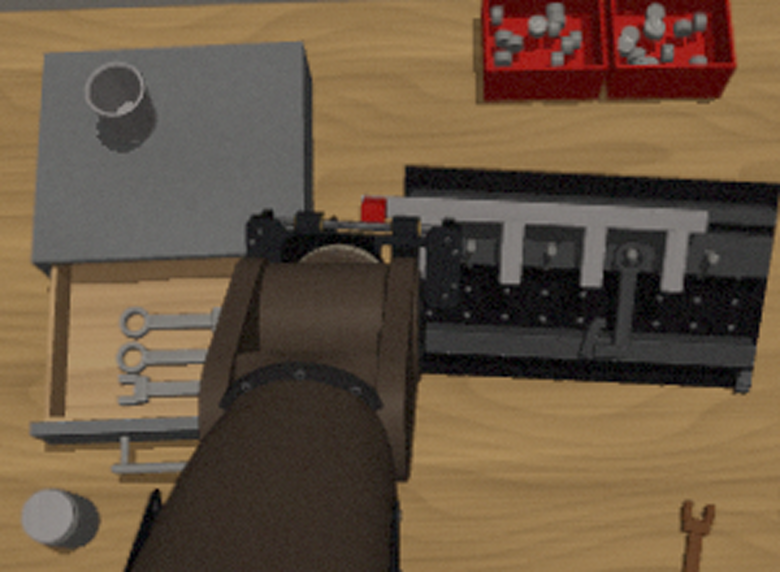

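>>> play_rows:
  increments:
    - {"dx":1,"dy":0,"dz":25,"rx":0,"ry":0,"rz":0}
    - {"dx":1,"dy":0,"dz":50,"rx":0,"ry":0,"rz":0}
    - {"dx":1,"dy":0,"dz":66,"rx":0,"ry":0,"rz":0}
    - {"dx":1,"dy":0,"dz":73,"rx":0,"ry":0,"rz":0}
    - {"dx":1,"dy":0,"dz":73,"rx":0,"ry":0,"rz":0}

```text
t: 25.97
eef_pos: [573.2, 31.7, 328.4]
tcp_rot: [3.141, -0.609, -0.072]
ft_force: [0.3, 0.6, -0.0]
opening: 0.597
```

>>> play_rows:
  increments:
    - {"dx":0,"dy":0,"dz":0,"rx":0,"ry":0,"rz":0}
    - {"dx":0,"dy":0,"dz":0,"rx":0,"ry":0,"rz":0}
    - {"dx":0,"dy":0,"dz":0,"rx":0,"ry":0,"rz":0}
    - {"dx":0,"dy":0,"dz":0,"rx":0,"ry":0,"rz":0}
    - {"dx":0,"dy":0,"dz":0,"rx":0,"ry":0,"rz":0}
    - {"dx":0,"dy":0,"dz":0,"rx":0,"ry":0,"rz":0}
    - {"dx":0,"dy":0,"dz":0,"rx":0,"ry":0,"rz":0}
  fingers: 0

```text
t: 26.55
eef_pos: [573.1, 31.3, 328.9]
tcp_rot: [3.14, -0.609, -0.072]
ft_force: [-3.0, -4.8, 2.8]
opening: 0.251
```

>>> play_rows:
  increments:
    - {"dx":0,"dy":7,"dz":0,"rx":0,"ry":0,"rz":0}
    - {"dx":0,"dy":14,"dz":0,"rx":0,"ry":0,"rz":0}
    - {"dx":0,"dy":21,"dz":0,"rx":0,"ry":0,"rz":0}
    - {"dx":0,"dy":28,"dz":0,"rx":0,"ry":0,"rz":0}
    - {"dx":0,"dy":34,"dz":0,"rx":0,"ry":0,"rz":0}
    - {"dx":0,"dy":38,"dz":0,"rx":0,"ry":0,"rz":0}
    - {"dx":0,"dy":40,"dz":0,"rx":0,"ry":0,"rz":0}
    - {"dx":0,"dy":40,"dz":0,"rx":0,"ry":0,"rz":0}

```text
t: 27.22
eef_pos: [570.2, -8.7, 328.9]
tcp_rot: [3.14, -0.609, -0.072]
ft_force: [3.3, -0.9, -2.3]
opening: 0.255
```

Run:
```python
from h import *
where()
```

```text
t 27.22 grasp [667.8 -15.9 188.6] uyn [[189.2 187.2  56.3]] tip [678.6 -16.7 173.1] F [ 3.3 -0.9 -2.3] op 0.255 j [-0.14  0.47  1.9   0.22  0.17  1.3 ]
```

>>> play_rows:
  increments:
    - {"dx":0,"dy":2,"dz":0,"rx":0,"ry":0,"rz":0}
    - {"dx":0,"dy":4,"dz":0,"rx":0,"ry":0,"rz":0}
    - {"dx":0,"dy":5,"dz":0,"rx":0,"ry":0,"rz":0}
    - {"dx":0,"dy":5,"dz":0,"rx":0,"ry":0,"rz":0}

```text
t: 27.55
eef_pos: [570.1, -11.4, 329.0]
tcp_rot: [-3.141, -0.609, -0.07]
ft_force: [8.2, 24.3, -2.9]
opening: 0.252
```

Run:
```python
from h import *
where()
```

```text
t 27.55 grasp [667.6 -18.1 188.7] uyn [[189.2 185.   56.4]] tip [678.4 -18.9 173.1] F [ 8.2 24.3 -2.9] op 0.252 j [-0.14  0.47  1.9   0.25  0.17  1.26]
```

>>> play_rows:
  increments:
    - {"dx":0,"dy":-1,"dz":0,"rx":0,"ry":0,"rz":0}
    - {"dx":0,"dy":-1,"dz":0,"rx":0,"ry":0,"rz":0}
    - {"dx":0,"dy":-1,"dz":0,"rx":0,"ry":0,"rz":0}
    - {"dx":0,"dy":-1,"dz":0,"rx":0,"ry":0,"rz":0}
    - {"dx":0,"dy":-1,"dz":0,"rx":0,"ry":0,"rz":0}
  fingers: 0.55

```text
t: 27.97
eef_pos: [570.1, -10.7, 329.1]
tcp_rot: [-3.141, -0.609, -0.07]
ft_force: [0.2, -0.2, 0.3]
opening: 0.525
```

>>> play_rows:
  increments:
    - {"dx":0,"dy":0,"dz":-40,"rx":0,"ry":0,"rz":0}
    - {"dx":0,"dy":0,"dz":-80,"rx":0,"ry":0,"rz":0}
    - {"dx":0,"dy":0,"dz":-120,"rx":0,"ry":0,"rz":0}
    - {"dx":-30,"dy":-10,"dz":-120,"rx":0,"ry":0,"rz":0}
    - {"dx":-60,"dy":-20,"dz":-120,"rx":0,"ry":0,"rz":0}
    - {"dx":-90,"dy":-40,"dz":-120,"rx":0,"ry":0,"rz":0}

```text
t: 28.47
eef_pos: [429.3, 38.6, 376.5]
tcp_rot: [-3.141, -0.611, -0.071]
ft_force: [1.0, -0.9, -1.6]
opening: 0.55
```

Run:
```python
from h import *
where()
c=cam("top"); save(c,"t21",(110,70,410,290),2.6)
go(np.array([395,253,150]),Rdown(0))
```

```text
t 28.47 grasp [527.3  31.7 236.5] uyn [[ 98.9 224.4 178. ]] tip [538.1  31.  221. ] F [ 1.  -0.9 -1.6] op 0.55 j [-0.06  0.22  2.16 -0.03  0.15  1.61]
d [ -67.7 -208.7   17.6] r [ 0.18 -5.76 -0.7 ] rows>= 5.3 tcp [395. 253. 321.]
```

View pics/t21.png

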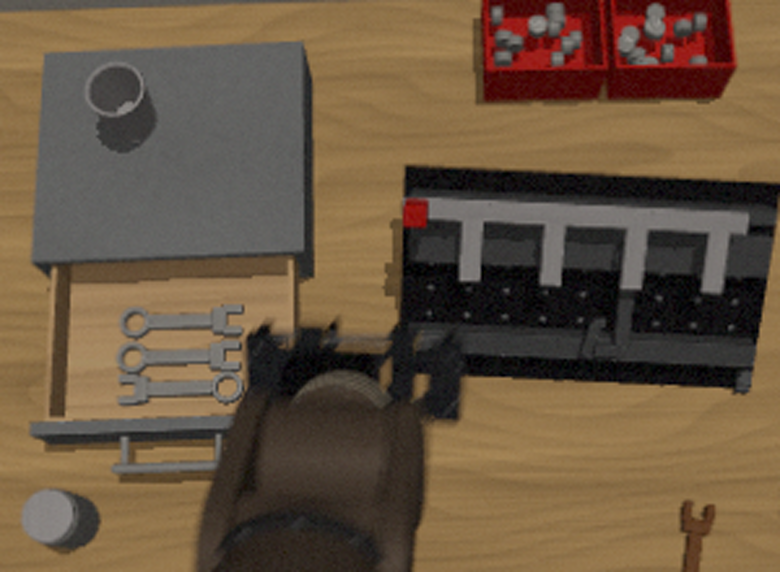

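>>> play_rows:
  increments:
    - {"dx":-20,"dy":-35,"dz":0,"rx":0,"ry":-1,"rz":-0.1}
    - {"dx":-40,"dy":-70,"dz":0,"rx":0,"ry":-2,"rz":-0.2}
    - {"dx":-60,"dy":-105,"dz":0,"rx":0.1,"ry":-3,"rz":-0.35}
    - {"dx":-68,"dy":-140,"dz":0,"rx":0.1,"ry":-4,"rz":-0.5}
    - {"dx":-68,"dy":-175,"dz":0,"rx":0.18,"ry":-5,"rz":-0.7}
    - {"dx":-68,"dy":-209,"dz":10,"rx":0.18,"ry":-5.76,"rz":-0.7}
    - {"dx":-68,"dy":-209,"dz":17,"rx":0.18,"ry":-5.76,"rz":-0.7}
    - {"dx":-68,"dy":-209,"dz":17,"rx":0.18,"ry":-5.76,"rz":-0.7}
  fingers: 0

```text
t: 29.18
eef_pos: [394.8, 254.3, 320.2]
tcp_rot: [3.141, 0.001, 0.002]
ft_force: [-0.4, -0.4, -0.5]
opening: 0.046
```

Run:
```python
from h import *
where()
go(np.array([398,250,60]),Rdown(0))
s=cam("scene"); save(s,"s22",(250,150,450,350),3)
```

```text
t 29.18 grasp [394.7 254.3 149.2] uyn [[-72.8 436.6 191.7]] tip [394.7 254.3 130.2] F [-0.4 -0.4 -0.5] op 0.046 j [ 0.43  0.39  2.02 -0.    0.72  2.  ]
d [ 3.2  4.3 89.2] r [0.   0.01 0.02] rows>= 2.1 tcp [398. 250. 231.]
```

View pics/s22.png

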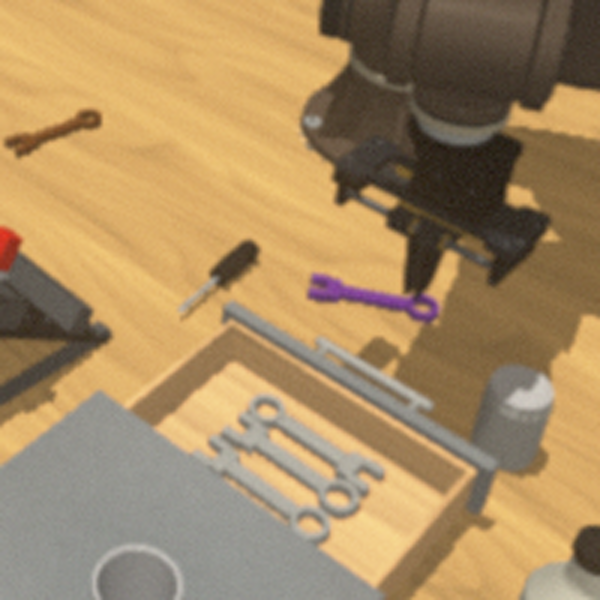

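>>> play_rows:
  increments:
    - {"dx":3,"dy":4,"dz":30,"rx":0,"ry":0,"rz":0}
    - {"dx":3,"dy":4,"dz":60,"rx":0,"ry":0,"rz":0}
    - {"dx":3,"dy":4,"dz":89,"rx":0,"ry":0,"rz":0}
    - {"dx":3,"dy":4,"dz":89,"rx":0,"ry":0,"rz":0}
    - {"dx":3,"dy":4,"dz":89,"rx":0,"ry":0,"rz":0}

```text
t: 29.65
eef_pos: [397.4, 248.2, 231.7]
tcp_rot: [3.14, 0.003, -0.001]
ft_force: [0.0, 0.2, -0.1]
opening: 0.007
```

>>> play_rows:
  increments:
    - {"dx":6,"dy":0,"dz":0,"rx":0,"ry":0,"rz":0}
    - {"dx":14,"dy":0,"dz":0,"rx":0,"ry":0,"rz":0}
    - {"dx":22,"dy":0,"dz":0,"rx":0,"ry":0,"rz":0}
    - {"dx":30,"dy":0,"dz":0,"rx":0,"ry":0,"rz":0}
    - {"dx":38,"dy":0,"dz":0,"rx":0,"ry":0,"rz":0}
    - {"dx":46,"dy":0,"dz":0,"rx":0,"ry":0,"rz":0}
    - {"dx":54,"dy":0,"dz":0,"rx":0,"ry":0,"rz":0}
    - {"dx":62,"dy":0,"dz":0,"rx":0,"ry":0,"rz":0}

```text
t: 30.32
eef_pos: [460.2, 248.2, 231.6]
tcp_rot: [3.14, 0.003, -0.001]
ft_force: [-0.8, 0.4, 2.0]
opening: 0.003
```

Run:
```python
from h import *
where()
s=cam("scene"); save(s,"s23",(250,150,450,350),3)
```

```text
t 30.32 grasp [459.8 247.9  60.6] uyn [[-70.1 435.   81.5]] tip [459.7 247.8  41.6] F [-0.8  0.4  2. ] op 0.003 j [ 0.37  0.6   1.97 -0.    0.58  1.94]
```

View pics/s23.png

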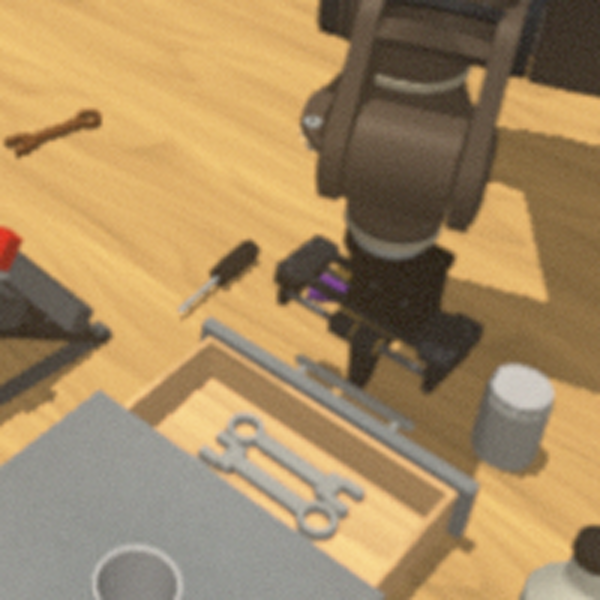

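>>> play_rows:
  increments:
    - {"dx":10,"dy":0,"dz":0,"rx":0,"ry":0,"rz":0}
    - {"dx":22,"dy":0,"dz":0,"rx":0,"ry":0,"rz":0}
    - {"dx":34,"dy":0,"dz":0,"rx":0,"ry":0,"rz":0}
    - {"dx":46,"dy":0,"dz":0,"rx":0,"ry":0,"rz":0}
    - {"dx":58,"dy":0,"dz":0,"rx":0,"ry":0,"rz":0}
    - {"dx":70,"dy":0,"dz":0,"rx":0,"ry":0,"rz":0}
    - {"dx":80,"dy":0,"dz":0,"rx":0,"ry":0,"rz":0}
    - {"dx":90,"dy":0,"dz":0,"rx":0,"ry":0,"rz":0}

```text
t: 31.03
eef_pos: [552.1, 248.2, 231.3]
tcp_rot: [3.14, 0.002, -0.001]
ft_force: [-1.6, 1.3, 0.1]
opening: 0.006
```

>>> play_rows:
  increments:
    - {"dx":8,"dy":0,"dz":0,"rx":0,"ry":0,"rz":0}
    - {"dx":15,"dy":0,"dz":0,"rx":0,"ry":0,"rz":0}
    - {"dx":22,"dy":0,"dz":0,"rx":0,"ry":0,"rz":0}
    - {"dx":28,"dy":0,"dz":0,"rx":0,"ry":0,"rz":0}
    - {"dx":34,"dy":0,"dz":0,"rx":0,"ry":0,"rz":0}
    - {"dx":38,"dy":0,"dz":0,"rx":0,"ry":0,"rz":0}
    - {"dx":42,"dy":0,"dz":0,"rx":0,"ry":0,"rz":0}

```text
t: 31.62
eef_pos: [594.5, 248.2, 231.2]
tcp_rot: [3.14, 0.002, -0.001]
ft_force: [-3.2, 1.2, 0.3]
opening: 0.005
```

Run:
```python
from h import *
where()
s=cam("scene"); save(s,"s24",(250,150,450,350),3)
```

```text
t 31.62 grasp [594.2 247.9  60.2] uyn [[ 39.4 444.9   4.4]] tip [594.1 247.9  41.2] F [-3.2  1.2  0.3] op 0.005 j [ 0.29  0.72  1.65 -0.    0.77  1.87]
```

View pics/s24.png

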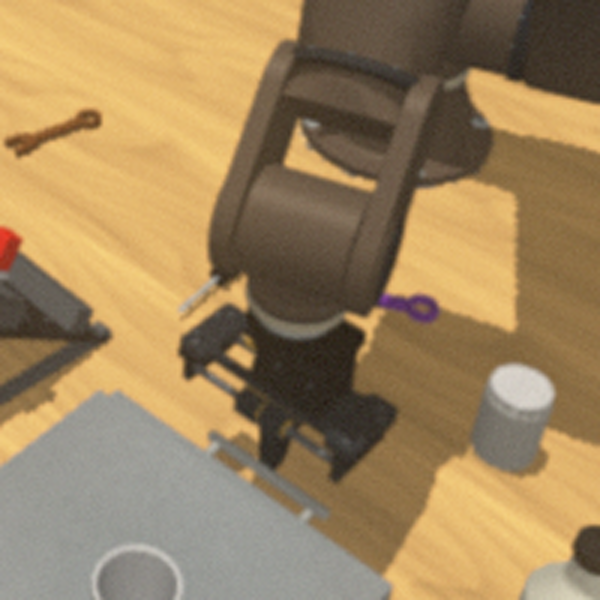

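Nearly shut; keep pushing gently until the force rises.

>>> play_rows:
  increments:
    - {"dx":2,"dy":0,"dz":0,"rx":0,"ry":0,"rz":0}
    - {"dx":4,"dy":0,"dz":0,"rx":0,"ry":0,"rz":0}
    - {"dx":6,"dy":0,"dz":0,"rx":0,"ry":0,"rz":0}
    - {"dx":7,"dy":0,"dz":0,"rx":0,"ry":0,"rz":0}

```text
t: 32.0
eef_pos: [601.3, 248.2, 231.1]
tcp_rot: [3.14, 0.005, -0.001]
ft_force: [-12.4, 1.1, 7.0]
opening: 0.004
```

>>> play_rows:
  increments:
    - {"dx":2,"dy":0,"dz":0,"rx":0,"ry":0,"rz":0}
    - {"dx":3,"dy":0,"dz":0,"rx":0,"ry":0,"rz":0}
    - {"dx":3,"dy":0,"dz":0,"rx":0,"ry":0,"rz":0}

```text
t: 32.25
eef_pos: [602.5, 248.4, 231.1]
tcp_rot: [3.138, 0.011, -0.001]
ft_force: [-15.0, 1.2, 10.7]
opening: 0.001
```

>>> play_rows:
  increments:
    - {"dx":3,"dy":0,"dz":0,"rx":0,"ry":0,"rz":0}
    - {"dx":4,"dy":0,"dz":0,"rx":0,"ry":0,"rz":0}
    - {"dx":4,"dy":0,"dz":0,"rx":0,"ry":0,"rz":0}

```text
t: 32.5
eef_pos: [604.2, 248.7, 231.2]
tcp_rot: [3.137, 0.02, -0.0]
ft_force: [-20.4, 0.1, 13.5]
opening: 0.005
```

>>> play_rows:
  increments:
    - {"dx":-15,"dy":0,"dz":0,"rx":0,"ry":0,"rz":0}
    - {"dx":-50,"dy":0,"dz":0,"rx":0,"ry":0,"rz":0}
    - {"dx":-90,"dy":0,"dz":-20,"rx":0,"ry":0,"rz":0}
    - {"dx":-110,"dy":0,"dz":-60,"rx":0,"ry":0,"rz":0}
    - {"dx":-120,"dy":0,"dz":-100,"rx":0,"ry":0,"rz":0}
    - {"dx":-130,"dy":0,"dz":-140,"rx":0,"ry":0,"rz":0}
    - {"dx":-140,"dy":0,"dz":-170,"rx":0,"ry":0,"rz":0}

```text
t: 33.08
eef_pos: [466.9, 249.5, 406.8]
tcp_rot: [3.137, 0.018, -0.0]
ft_force: [-0.4, 0.1, 0.9]
opening: 0.005
```

Run:
```python
from h import *
where()
c=cam("top"); save(c,"t25",(60,40,420,290),2.1)
s=cam("scene"); save(s,"s25",(150,150,450,400),2.6)
```

```text
t 33.08 grasp [463.8 248.8 235.9] uyn [[ 33.7 436.2 222.9]] tip [463.5 248.7 216.9] F [-0.4  0.1  0.9] op 0.005 j [0.37 0.36 1.79 0.   1.02 1.93]
```

View pics/s25.png

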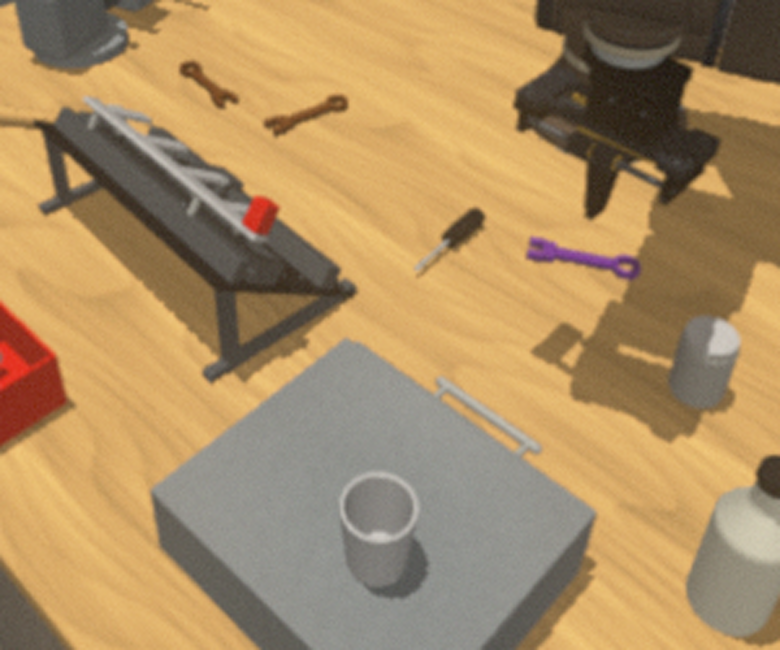

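View pics/t25.png

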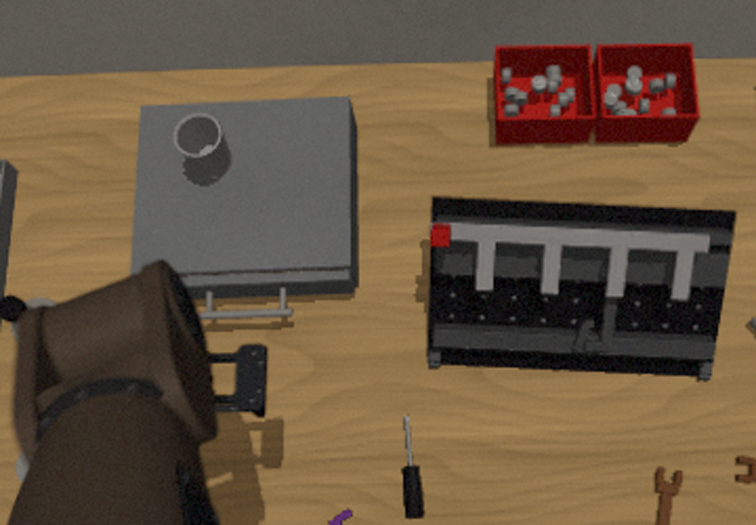

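Run:
```python
from h import *
c=cam("top");s=cam("scene"); where()
print([r for r in red(c) if 262<r[1][0]<276 and 145<r[1][1]<158],[r for r in red(s) if r[1][0]>200])
save(c,"t26",(130,150,240,210),7)
f=lambda x,y:[x/2.1+60,y/2.1+40]
print(onz(c,[f(285,313),f(230,315)],57).round(1))
print(onz(c,[f(350,272),f(132,276)],90).round(1))
```

```text
t 33.28 grasp [464.3 248.8 233.8] uyn [[ 32.9 436.2 220.9]] tip [464.  248.7 214.8] F [-0.2 -0.2 -0.9] op 0.004 j [0.37 0.36 1.79 0.   1.01 1.93]
[([265, 146, 9, 11, 92], array([269.1, 151.3]))] [([244, 226, 12, 14, 117], array([249.9, 232.8]))]
[[613.7 198.2  57. ]
 [612.6 273.9  57. ]]
[[659.  105.3  90. ]
 [661.  400.9  90. ]]
```

View pics/t26.png

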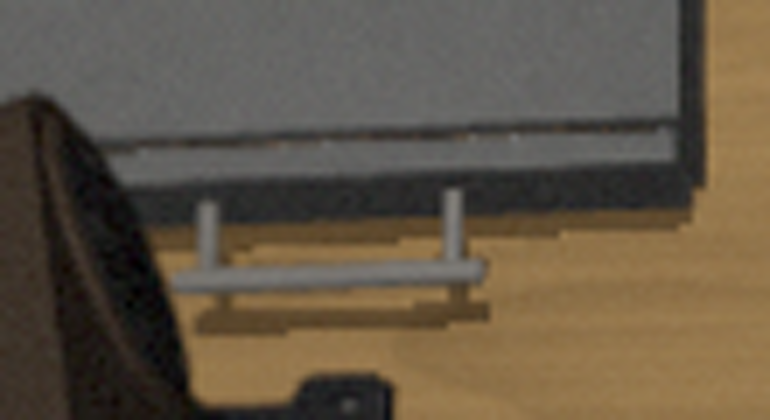

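Run:
```python
from cell import env
print(env.job_done())
```

```text
the job is handed in; nothing more can be done
None
```

The job is handed in at about 33 s. All three combination spanners present are in the shut drawer: two from the pegs and the bare-steel one from the bench. The hook spanner is locked in on its peg.

I gripped the comb's knob and pulled it out to its stop. The two hung spanners and the bench spanner then went in three rows in the drawer. After that I pushed the comb home by its knob until the force rose to about 24 N, and pushed the drawer shut by its handle until the force rose to about 20 N.

Last checks:
- **Comb:** the knob is back within 0.1 px of its starting position in both cameras.
- **Drawer:** the handle bar measures x ≈ 613 mm against about 615 mm expected when shut, so it is shut to within about 2 mm.
- **Spanners:** all three lay flat and clear inside the drawer in the last picture before it was shut; they cannot be seen now.
- **Hook spanner, can and screwdriver:** by eye in the last pictures, none of them shows any movement, and the gripper touches nothing.

The two cameras disagreed by about 3 to 5 mm on the bench spanner's position, which the grasp took up. No check failed. The hand-in gave no verdict.

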